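Close the refill can to the click and hang its dosing cup to drain

TASK

The spray bottle has been topped up, so put the refill things away: screw the refill can's cap fully home, clockwise seen from above, until its ratchet clicks over at least once and leave it there, and hang the rinsed dosing cup mouth-down on the free peg of the draining rack. The can stays standing, and everything else stays where it is.

Things in the scene. Friction and masses are not known exactly. Their poses are not given: they have to be found in the camera images.
- refill_can: Off-white moulded can, loose, 1.8 to 2.9 kg, 180 (x) x 110 (y) mm, 150 mm high to its shoulder. Origin: centre of the underside, z up. Its neck with the dark cap stands at the -x end, axis at x = -50 mm, y = 0. Behind the neck, from x = -23 to 67 mm, a carrying handle 26 mm wide, top at 149 mm. Nothing beside the cap is higher than 150 mm.
- cap_grip (a point): Point on the axis of the can's dark cap, turning with it. The cap: a disc of 62 mm diameter with a straight grip bar across its top, 52 mm long (this point's x), 14 mm thick (y), 27 mm high. The point lies in the bar, 10 mm below its top and 17 mm above the disc, whose top is 188 mm above the table. z up. Tightening: clockwise from above (yaw falls). The cap does not sink as it turns.
- cap_thread (a joint): Turn of the cap's threaded insert in the neck, rad: 0 = fully home on its stop, negative = still to be screwed in clockwise by that angle (starts at -1.7 to -0.7). Screwing it takes about 0.16 Nm; it stays where left.
- cap_ratchet (a joint): Clockwise turn of the cap's grip shell over its threaded insert, rad. 0 at the start, under 0.15 while the insert turns. With the insert home, the shell climbs a tooth with 0.2 Nm and snaps over it (a click) each 0.628 rad, at 0.31, 0.94 ..; the insert may kick back 0.16. Let go between clicks, it springs to a multiple of 0.628. Extra clicks do no harm. Turned anticlockwise it unscrews the insert.
- dosing_cup: Frosted plastic dosing cup with four short dark marks, rigid, straight round wall: outside diameter 58 mm (bead of 60 at the mouth), inside 53, height 80, inside depth 76 mm, 30 to 65 g. It stands mouth-down on the table in front of the other things. Origin: centre of its mouth; z points to its closed flat end, so it is up while mouth-down.
- dosing_cup_in (a point): Centre of the cup's inner floor, 76 mm along the cup's z from its mouth; the closed end is 4 mm thick.
- rack: White draining rack, fixed: tray 150 (x) x 310 (y) x 14 mm high with three equal pegs at y = -100, 0, 100 mm. Peg: round rod, 18 mm diameter, domed tip, 120 mm long from its foot at x = 22, z = 14 mm, leaning 25 degrees towards the rack's -x. A glass tumbler and a ceramic jar hang mouth-down on two pegs (which two varies). Origin: centre of the underside, z up.
- peg0_tip (a point): Top of the domed tip of peg 0 (rack y = -100 mm), about 123 mm above the table. z points along the peg, out of its tip, 25 degrees from vertical. A cup hung here has its inner floor on this tip; let go, it swings down by 10 to 15 degrees until its wall leans on the peg.
- peg1_tip (a point): Top of the domed tip of peg 1 (rack y = 0 mm), about 123 mm above the table. z points along the peg, out of its tip, 25 degrees from vertical. A cup hung here has its inner floor on this tip; let go, it swings down by 10 to 15 degrees until its wall leans on the peg.
- peg2_tip (a point): Top of the domed tip of peg 2 (rack y = 100 mm), about 123 mm above the table. z points along the peg, out of its tip, 25 degrees from vertical. A cup hung here has its inner floor on this tip; let go, it swings down by 10 to 15 degrees until its wall leans on the peg.
- tumbler: Glass tumbler hung mouth-down on a peg of the rack, 60 mm diameter, 92 mm high, inside diameter 54, inside depth 86 mm. Origin: centre of its mouth, z to its closed end. Leave alone.
- storage_jar: White ceramic jar hung mouth-down on another peg, same size as the tumbler. Origin: centre of its mouth, z to its closed end. Leave alone.
- mug: White mug, 84 mm diameter, 95 mm high, at the right with a bamboo brush leaning in it. Origin: centre of its underside. Leave alone.
- spray_bottle: Closed white spray bottle, 72 mm diameter, 215 mm high, behind the task's things. Origin: centre of its underside. Leave alone.
- tin_canister: Tin canister with a knobbed lid, 94 mm diameter, 148 mm high, at the back. Origin: centre of its underside. Leave alone.
- soap_bottle: Grey soap bottle, 60 mm diameter, 160 mm high, at the left. Origin: centre of its underside. Leave alone.
- scrub_brush: Bamboo hand brush, 180 mm long, lying at the left. Origin: centre of its underside. Leave alone.
There are look-alikes about, which are no part of the job. What is shaped like the refill_can but orange is not meant.

How it is judged:
By the outcome, as a careful person would: the job done as asked, in the order asked, and still so for the second after the job is handed in, with the robot touching nothing.
It also fails if it takes over 64 s, if anything falls off the work surface, if the arm or the gripper's body presses on something with over 40 N, if the wrist force passes 120 N, or if a joint passes its speed limit or range.

ROBOT

A 6-joint arm with a two-finger parallel gripper is mounted at the origin on the work surface. World frame = base frame: x ahead of the robot, y to its left, z up, the work surface at z = 0. Lengths are in m, angles in degrees, forces in N, time in s.
With the tool pointing down it reaches from about 0.3 to 0.775 m from the base axis. Payload 14.6 kg.
Tool frame: the origin (TCP) lies midway between the tips of the shut fingers; the grasp point (between the pads) lies 19 mm behind it; x points along the fingers, z is the direction in which the jaws open and shut, and the axes are right-handed (so a half turn about x gives the same grasp; the last joint's range is limited). The gripper opens to 94 mm and grips with 3 to 60 N. Pads are 16 mm wide; open, the fingers measure 119 mm over their backs; the gripper's body (75 mm by 177 mm) begins 78 mm behind the grasp point.
Start: joints at [-74.863, 17.183, 87.147, -0, 75.671, -3.816], TCP at [0.179, -0.52, 0.205] pointing down, gripper open.
Joint ranges: [-173.82, 173.82], [-45.26, 126.66], [13.44, 144.39], [-59.66, 239.66], [0, 175.72], [-146.38, 146.38]. Speed limits (degrees/s): [127.2, 127.2, 147.25, 180, 180, 180].

INTERFACE

Orientations are given as a 3x3 rotation matrix whose columns are the frame's x, y, z axes.
In Python, from bench import r gives the robot as it stands. The module is installed in compiled form; this text tells all that it offers.
- The arm moves only by the tool jog_arm, never from a script. Its argument "deltas" is a list of rows, each an object of numbers: "x", "y", "z": the shift along the tool's x, y, z in units of 40 mm (1.0 is 40 mm); "yaw": the turn about the tool's x in units of 6 degrees (1.0 is 6 degrees); "grip": the opening, from 0 (shut) to 1 (fully open). In form: [{"x": .., "y": .., "z": .., "yaw": .., "grip": ..}, ...]. A call has 1 to 8 rows; each row shifts and turns the commanded pose from where the row before left it, along the tool's axes as they then stand; what a row does not reach is not made up. A row lasts 1/12 s, in which the tool goes at most 41.7 mm and 7.16 degrees, less where a joint would pass 70% of its speed; a pose out of reach is approached as far as the arm can. A call is refused whole if a number of a shift passes 1 or a number of a turn 1, either way. A call with a gripper value outside its range is refused whole. The fingers move at their own pace and stop on an object; the grip force is fixed at half the most. Time passes only in rows, so rows that do not move let the fingers close. It gives the time, the measured TCP pose, the force and the opening at its end, in the units of the state.
- r.observe(): the state, without advancing time (a new reading comes with each control period).
- r.grab_frame(name): name is "side" or "top" or "wrist"; returns a dict with "pixels" (420x560x3 uint8, red, green, blue), "camera_matrix" (3x3 intrinsics, pixels), "R" (3x3) and "t" (3): a world point X has camera coordinates R X + t. Camera axes: x right, y down, z forward; pixel columns grow to the right and rows downward; lengths in m; the calibration is good to about 2 mm. The wrist camera is an equidistant fisheye: a pixel r from the principal point sees the ray r / f radians off the axis. A picture is of the moment at which its call begins. There is no depth.
- r.close_job(): hands the job in, once; it reports no verdict.
Trained networks look in the newest picture that a camera, given by its name, has taken for a name from the list of things; names that differ only in an ending like _2 or _b are one class to them, and where a whole thing is asked for, a point or a joint stands for the part that bears it (a point fixed in the world has none). Each returns a list of dicts, best first, with "score" (0 to 1); they miss things now and then, are a little off and sometimes report something else, mostly with a low value. They report only what shows in the picture. A call takes as long as a camera call. They do not tell look-alikes from the thing itself.
- r.look_for(camera, name): "extent" ([centre column, centre row, width, height] in pixels, round what is visible of it).
- r.regions_of(camera, name): "mask" (420x560 bool, what is visible of it) and "extent" ([centre column, centre row, width, height] in pixels, round what is visible of it).
- r.tip_of(camera, name): "at" ([row, column] in pixels: a listed point, or the origin of a listed thing).
The state is a dict: "t": time; "joint_pos": joint angles; "qvel": joint speeds; "joint_torque": joint torques, N m; "position": TCP position; "tool_rot": TCP orientation; "contact_force": force on the tool from outside, world axes, zero at the start; "torque": the same for the moment, N m; "opening": opening from 0.0 (shut) to 1.0 (fully open).
Only numpy, scipy, OpenCV 4.12 (cv2) and the standard library are available. Lean on these libraries where they do the work, as an engineer would, in place of code of your own. Each camera call takes 0.05 s, during which the arm holds its last target.

## Working session

There is one attempt and no reset: what is moved stays moved. The work goes in short steps, Python scripts to look and compute and a tool call to move; the robot and the scene stay as the last step left them, time stands still between calls to the robot, and variables do not carry over. Pictures are saved under pics/ and viewed, and the job is handed in when it is done.

Besides the shell and the picture viewer there is one more tool, called after ">>>" by a JSON object that holds its "name" and its "arguments", one argument or row to a line. jog_arm: Moves the arm, as the interface text tells. Its arguments: {"type":"object","properties":{"deltas":{"type":"array"}},"required":["deltas"]}

```bash
mkdir -p pics
cat > h.py <<'E'
from bench import r
import numpy as np, cv2
def snap(cam,fn):
    f=r.grab_frame(cam); cv2.imwrite('pics/'+fn,f['pixels'][:,:,::-1]); return f
E
python3 - <<'E'
from h import *
np.set_printoptions(precision=4,suppress=True)
for c in ['side','top','wrist']:
    f=snap(c,c+'0.png'); print(c,f['camera_matrix'].tolist(),f['R'].tolist(),f['t'].tolist())
    for n in ['refill_can','cap_grip','dosing_cup','rack','peg0_tip','peg1_tip','peg2_tip','tumbler','storage_jar']:
        try:
            print(n,[(np.round(d['at'],1).tolist(),round(d['score'],2)) for d in r.tip_of(c,n)], [(np.round(d['extent']).tolist(),round(d['score'],2)) for d in r.look_for(c,n)] if 'peg' not in n else '')
        except Exception as e: print(n,e)
print(r.observe())
E
```

```text
side [[467.6450255005458, 0.0, 284.4658712012529], [0.0, 467.6450255005458, 208.57006525658193], [0.0, 0.0, 1.0]] [[0.9539475082777293, -0.29968407504839584, -0.013175986228708142], [-0.2312490967733575, -0.7067090289887765, -0.6686450505217598], [0.1910706850676417, 0.6408992147819564, -0.7434649889535174]] [-0.5093542933144184, 0.19154702104788107, 1.5145674310737693]
refill_can [([206.1, 209.4], 0.91), ([325.0, 236.8], 0.82), ([276.1, 315.8], 0.59)] [([207.0, 191.0, 40.0, 61.0], 0.95), ([315.0, 265.0, 65.0, 71.0], 0.69), ([237.0, 311.0, 55.0, 67.0], 0.58), ([288.0, 183.0, 22.0, 24.0], 0.2), ([262.0, 152.0, 19.0, 28.0], 0.2)]
cap_grip [([280.1, 247.9], 0.91), ([246.7, 301.7], 0.81), ([170.9, 203.1], 0.78)] [([249.0, 288.0, 22.0, 20.0], 0.64), ([203.0, 175.0, 18.0, 20.0], 0.62), ([302.0, 246.0, 20.0, 25.0], 0.58)]
dosing_cup [([224.3, 256.2], 0.91)] [([256.0, 216.0, 19.0, 26.0], 0.87)]
rack [([182.6, 277.3], 0.71), ([245.4, 305.1], 0.27)] [([283.0, 181.0, 73.0, 64.0], 0.57), ([223.0, 144.0, 39.0, 21.0], 0.52), ([317.0, 266.0, 65.0, 69.0], 0.48), ([302.0, 358.0, 30.0, 49.0], 0.33)]
p
[... 1949 characters left out ...]
 [([119.0, 67.0, 173.0, 134.0], 0.9)]
cap_grip [] []
dosing_cup [] []
rack [] []
peg0_tip [] 
peg1_tip [] 
peg2_tip [] 
tumbler [] []
storage_jar [] []
{'t': 2.4, 'joint_pos': array([-74.8622,  17.1839,  87.1475,  -0.0009,  75.6706,  -3.8174]), 'qvel': array([-0.0798, -0.0265,  0.0384, -0.0212, -0.0439, -0.0401]), 'joint_torque': array([ -0.0011, -53.1664, -35.2917,   0.0708,   0.0213,   0.    ]), 'position': array([ 0.1786, -0.5202,  0.2054]), 'tool_rot': array([[-0.    ,  0.9458,  0.3248],
       [ 0.    ,  0.3248, -0.9458],
       [-1.    , -0.    , -0.    ]]), 'contact_force': array([-0.4376,  0.8076,  0.3555]), 'torque': array([ 0.0122,  0.012 , -0.0493]), 'opening': 0.9989795325597551}
```

View pics/side0.png

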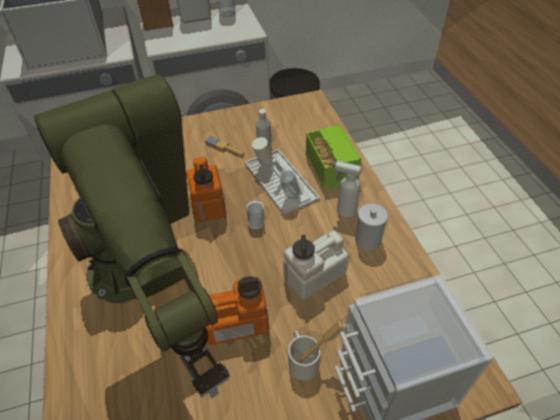

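View pics/top0.png

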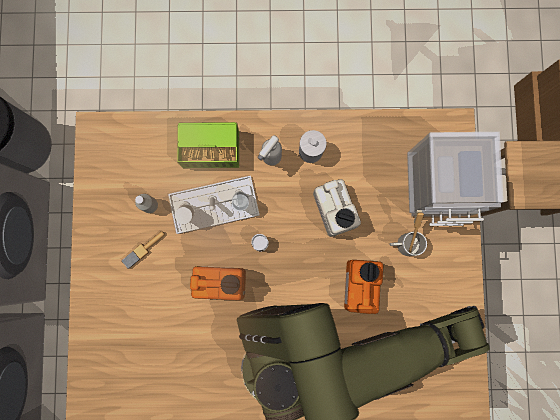

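Run:
```python
import cv2
a=cv2.imread('pics/side0.png')[130:350,170:370]; cv2.imwrite('pics/side0c.png',cv2.resize(a,None,fx=2.7,fy=2.7,interpolation=2))
a=cv2.imread('pics/top0.png')[150:330,160:400]; cv2.imwrite('pics/top0c.png',cv2.resize(a,None,fx=3.3,fy=3.3,interpolation=2))
```

```text
(no output)
```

View pics/side0c.png

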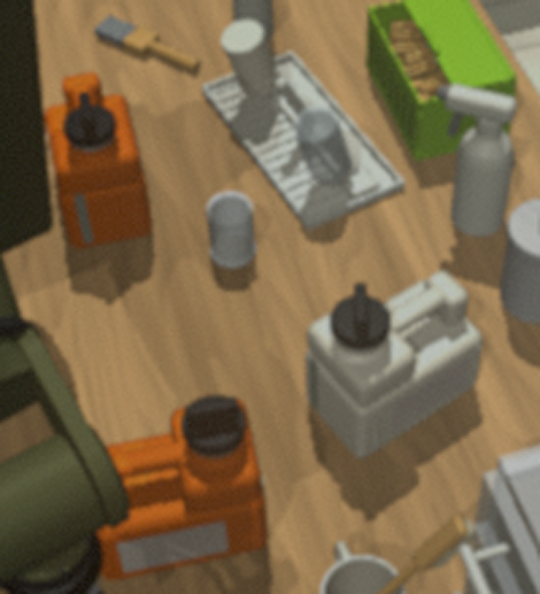

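View pics/top0c.png

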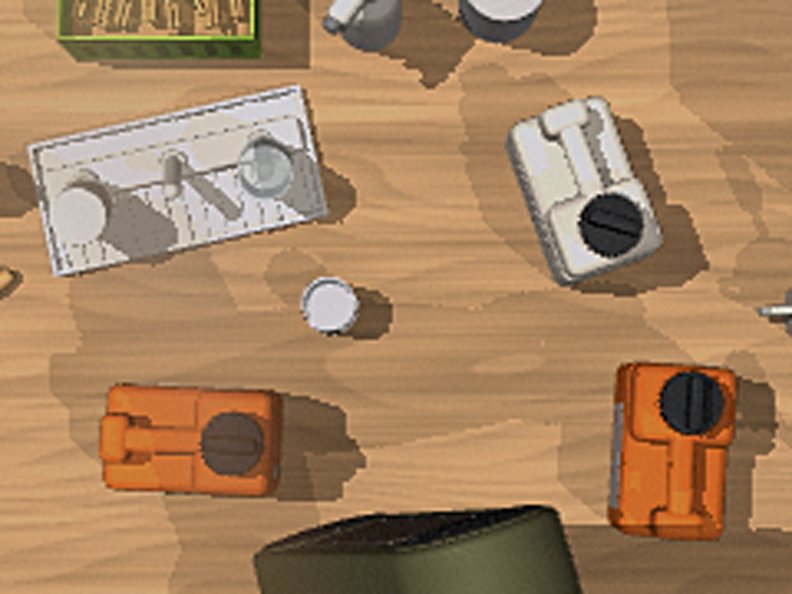

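```bash
cat >> h.py <<'E'
TOP=dict(K=np.array([[536.0235992855954,0,274.38092669554806],[0,536.0235992855954,210.4590158315199],[0,0,1]]),R=np.array([[-0.00914115927264025,-0.9999577775095471,-0.0009393643168436415],[-0.9937564714158381,0.009188923868276237,-0.11119190257067003],[0.11119583951881734,-8.29235223458824e-05,-0.9937985099593352]]),t=np.array([0.006740710516948902,0.5641766528147468,1.90952844432179]))
SIDE=dict(K=np.array([[467.6450255005458,0,284.4658712012529],[0,467.6450255005458,208.57006525658193],[0,0,1]]),R=np.array([[0.9539475082777293,-0.29968407504839584,-0.013175986228708142],[-0.2312490967733575,-0.7067090289887765,-0.6686450505217598],[0.1910706850676417,0.6408992147819564,-0.7434649889535174]]),t=np.array([-0.5093542933144184,0.19154702104788107,1.5145674310737693]))
def ray(c,u,v,fish=False):
    K=c['K'] if 'K' in c else c['camera_matrix']; R=np.array(c['R']);t=np.array(c['t'])
    x=(u-K[0][2])/K[0][0]; y=(v-K[1][2])/K[1][1]
    if fish:
        th=np.hypot(x,y); s=np.sin(th)/max(th,1e-9); d=np.array([x*s,y*s,np.cos(th)])
    else: d=np.array([x,y,1.])
    d=R.T@d; return -R.T@t, d/np.linalg.norm(d)
def onz(c,u,v,z,fish=False):
    o,d=ray(c,u,v,fish); return o+d*(z-o[2])/d[2]
def proj(c,X,fish=False):
    K=c['K'] if 'K' in c else c['camera_matrix']; p=np.array(c['R'])@X+np.array(c['t'])
    if fish:
        rr=np.hypot(p[0],p[1]); th=np.arctan2(rr,p[2]); q=p[:2]/max(rr,1e-9)*th
    else: q=p[:2]/p[2]
    return np.array([K[0][0]*q[0]+K[0][2],K[1][1]*q[1]+K[1][2]])
def tri(rs):
    A=0;b=0
    for o,d in rs:
        P=np.eye(3)-np.outer(d,d); A=A+P; b=b+P@o
    return np.linalg.solve(A,b)
np.set_printoptions(precision=4,suppress=True)
E
python3 - <<'E'
from h import *
print('cap z205 top',onz(TOP,342.9,218.9,.205),onz(TOP,346,219,.195),'side',onz(SIDE,301.7,246.7,.205))
c=lambda x,y:(160+x/3.3,150+y/3.3)
print('capdisc',onz(TOP,*c(611,225),.195))
print('bar',onz(TOP,*c(588,217),.215),onz(TOP,*c(638,237),.215))
print('cup top',onz(TOP,*c(330,306),.08), 'mouth',onz(SIDE,256.2,224.3,0))
print('rack corners',[onz(TOP,*c(*p),.014)[:2] for p in [(28,145),(299,87),(327,214),(57,275)]])
print('tip1',onz(TOP,*c(173,157),.12),onz(TOP,211.2,209.9,.12))
print('side tip?',[proj(SIDE,onz(TOP,*c(173,157),.123))])
o=r.observe();print(o['t'])
f=dict(R=[[0.3259092567119391,-0.9454006298711287,-0.0008974568211784487],[-0.9102095821818242,-0.31403410804137427,0.27000202867950646],[-0.25554192003243226,-0.08717928667942247,-0.9628593350433939]],t=[-0.5493382260236864,-0.03012986932410921,0.3923372480913994])
R=np.array(f['R']);C=-R.T@np.array(f['t']);print('camera in tool',o['tool_rot'].T@(C-o['position']), 'axes',o['tool_rot'].T@R.T)
E
```

```text
cap z205 top [ 0.5148 -0.2235  0.205 ] [ 0.5153 -0.2351  0.195 ] side [ 0.5115 -0.2409  0.205 ]
capdisc [ 0.518  -0.2323  0.195 ]
bar [ 0.5243 -0.2071  0.215 ] [ 0.5039 -0.2561  0.215 ]
cup top [0.4454 0.053  0.08  ] mouth [0.4456 0.0476 0.    ]
rack corners [array([0.6307, 0.3893]), array([0.6932, 0.0879]), array([0.5506, 0.0575]), array([0.4857, 0.3555])]
tip1 [0.6012 0.2158 0.12  ] [0.5583 0.2199 0.12  ]
side tip? [array([283.7918, 157.8188])]
2.4
camera in tool [-0.18    0.0776 -0.0004] axes [[ 0.0009 -0.27    0.9629]
 [ 0.0011 -0.9629 -0.27  ]
 [ 1.      0.0013 -0.0005]]
```

```bash
cat >> h.py <<'E'
import json
def plan(target,ang=None,n=8,grip=1.0,prec=2):
    """rows from the present pose to target TCP (xyz), tool z heading ang deg; tool down"""
    o=r.observe(); p=o['position'].copy(); R=o['tool_rot'].copy(); target=np.array(target,float)
    a0=np.degrees(np.arctan2(R[1,2],R[0,2])); dy=0 if ang is None else -((ang-a0+180)%360-180)
    from scipy.spatial.transform import Rotation as Ro
    rows=[]
    for i in range(n):
        d=R.T@((target-p)/(n-i))/.04
        yaw=round(dy/6/(n-i),prec); d=np.round(d,prec); dy-=yaw*6
        rows.append(dict(x=d[0],y=d[1],z=d[2],yaw=yaw,grip=grip))
        p=p+R@d*.04; R=R@Ro.from_euler('x',yaw*6,degrees=True).as_matrix()
    print('t',round(o['t'],2),'from',o['position'],'ang',round(a0,2),'end',p)
    for q in rows: print(json.dumps({k:float(v) for k,v in q.items()}))
E
python3 -c "
from h import *
plan([.516,-.233,.29],-23,16)"
```

```text
t 2.4 from [ 0.1786 -0.5202  0.2054] ang -71.04 end [ 0.5161 -0.233   0.2898]
{"x": -0.13, "y": 0.64, "z": -0.25, "yaw": -0.5, "grip": 1.0}
{"x": -0.13, "y": 0.66, "z": -0.22, "yaw": -0.5, "grip": 1.0}
{"x": -0.13, "y": 0.67, "z": -0.18, "yaw": -0.5, "grip": 1.0}
{"x": -0.13, "y": 0.68, "z": -0.15, "yaw": -0.5, "grip": 1.0}
{"x": -0.13, "y": 0.68, "z": -0.11, "yaw": -0.5, "grip": 1.0}
{"x": -0.13, "y": 0.69, "z": -0.08, "yaw": -0.5, "grip": 1.0}
{"x": -0.13, "y": 0.69, "z": -0.04, "yaw": -0.5, "grip": 1.0}
{"x": -0.13, "y": 0.69, "z": -0.01, "yaw": -0.5, "grip": 1.0}
{"x": -0.13, "y": 0.69, "z": 0.03, "yaw": -0.5, "grip": 1.0}
{"x": -0.13, "y": 0.69, "z": 0.07, "yaw": -0.5, "grip": 1.0}
{"x": -0.14, "y": 0.68, "z": 0.1, "yaw": -0.5, "grip": 1.0}
{"x": -0.13, "y": 0.68, "z": 0.14, "yaw": -0.5, "grip": 1.0}
{"x": -0.14, "y": 0.67, "z": 0.17, "yaw": -0.5, "grip": 1.0}
{"x": -0.13, "y": 0.66, "z": 0.21, "yaw": -0.5, "grip": 1.0}
{"x": -0.14, "y": 0.65, "z": 0.24, "yaw": -0.5, "grip": 1.0}
{"x": -0.13, "y": 0.64, "z": 0.28, "yaw": -0.51, "grip": 1.0}
```

>>> {"name": "jog_arm", "arguments": {
  "deltas": [
    {"x": -0.7, "y": 0.64, "z": -0.25, "yaw": -0.5, "grip": 1},
    {"x": -0.7, "y": 0.66, "z": -0.22, "yaw": -0.5, "grip": 1},
    {"x": -0.7, "y": 0.67, "z": -0.18, "yaw": -0.5, "grip": 1},
    {"x": 0, "y": 0.68, "z": -0.15, "yaw": -0.5, "grip": 1},
    {"x": 0, "y": 0.68, "z": -0.11, "yaw": -0.5, "grip": 1},
    {"x": 0, "y": 0.69, "z": -0.08, "yaw": -0.5, "grip": 1},
    {"x": 0, "y": 0.69, "z": -0.04, "yaw": -0.5, "grip": 1},
    {"x": 0, "y": 0.69, "z": -0.01, "yaw": -0.5, "grip": 1}
  ]
}}

```text
t: 3.07
position: [0.3483, -0.3757, 0.2896]
tool_rot: [[0.0, 0.73, 0.683], [-0.0, 0.683, -0.73], [-1.0, -0.0, 0.0]]
contact_force: [-0.2, 0.3, -0.7]
opening: 0.999
```

>>> {"name": "jog_arm", "arguments": {
  "deltas": [
    {"x": 0, "y": 0.69, "z": 0.03, "yaw": -0.5, "grip": 1},
    {"x": 0, "y": 0.69, "z": 0.07, "yaw": -0.5, "grip": 1},
    {"x": 0, "y": 0.68, "z": 0.1, "yaw": -0.5, "grip": 1},
    {"x": 0, "y": 0.68, "z": 0.14, "yaw": -0.5, "grip": 1},
    {"x": 0, "y": 0.67, "z": 0.17, "yaw": -0.5, "grip": 1},
    {"x": 0, "y": 0.66, "z": 0.21, "yaw": -0.5, "grip": 1},
    {"x": 0, "y": 0.65, "z": 0.24, "yaw": -0.5, "grip": 1},
    {"x": 0, "y": 0.64, "z": 0.28, "yaw": -0.5, "grip": 1}
  ]
}}

```text
t: 3.73
position: [0.517, -0.2319, 0.2895]
tool_rot: [[0.0, 0.389, 0.921], [-0.0, 0.921, -0.389], [-1.0, -0.0, 0.0]]
contact_force: [0.3, -0.8, 0.1]
opening: 1.002
```

>>> {"name": "jog_arm", "arguments": {
  "deltas": [
    {"grip": 1},
    {"grip": 1},
    {"grip": 1}
  ]
}}

```text
invalid input
```

Run:
```python
from h import *
f=snap('wrist','w1.png')
import pickle; pickle.dump(f,open('w1.pkl','wb'))
o=r.observe(); print(o['t'],o['position'],o['joint_pos'],o['contact_force'])
for n in ['cap_grip','refill_can']:
    for d in r.tip_of('wrist',n): print(n,d, onz(f,d['at'][1],d['at'][0],.205 if n=='cap_grip' else 0,True))
```

```text
3.7833 [ 0.5196 -0.2291  0.2891] [-27.5185  16.7754  76.6534   0.0635  86.5787  -4.9921] [ 3.145   1.9833 -1.1688]
cap_grip {'at': [211.7, 281.8], 'score': 0.77} [ 0.5186 -0.2283  0.205 ]
refill_can {'at': [152.1, 306.3], 'score': 0.86} [ 0.5643 -0.2129  0.    ]
refill_can {'at': [0.6, 65.3], 'score': 0.6} [ 0.3016  0.207  -0.    ]
refill_can {'at': [266.9, 172.2], 'score': 0.58} [ 0.293  -0.2989  0.    ]
```

View pics/w1.png

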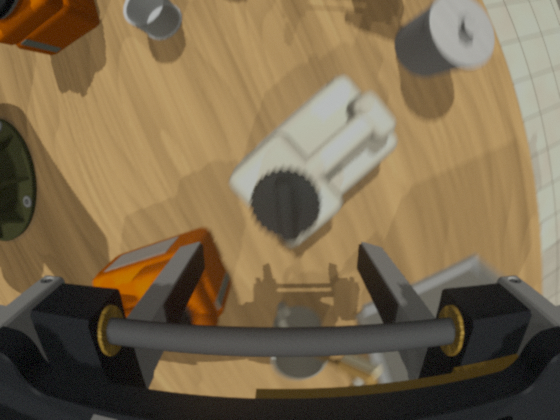

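Run:
```python
import cv2
a=cv2.imread('pics/w1.png')[150:260,220:350]; cv2.imwrite('pics/w1c.png',cv2.resize(cv2.convertScaleAbs(a,alpha=1.8,beta=20),None,fx=5,fy=5,interpolation=2))
```

```text
(no output)
```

View pics/w1c.png

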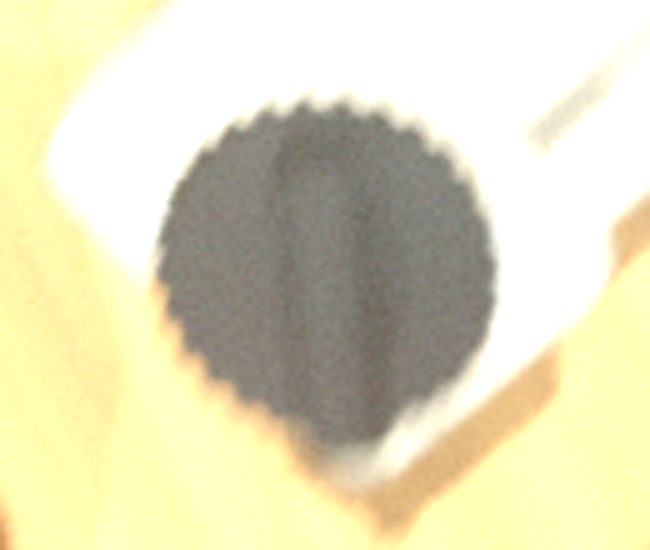

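Run:
```python
from h import *; import pickle
f=pickle.load(open('w1.pkl','rb'))
c=lambda x,y:(220+x/5,150+y/5)
print('disc',onz(f,*c(328,268),.188,True))
for e in [[(290,165),(308,425)],[(352,165),(368,425)],[(320,160),(340,425)]]:
    a,b=[onz(f,*c(*q),.215,True) for q in e]; print(a,b,'mid',(a+b)/2,np.degrees(np.arctan2(*(a-b)[1::-1])), np.linalg.norm(a-b))
a=onz(f,*c(290,290),.215,True);b=onz(f,*c(357,290),.215,True);print('width',np.linalg.norm(a-b))
o=r.observe();print(o['position'],np.degrees(np.arctan2(o['tool_rot'][1,2],o['tool_rot'][0,2])))
```

```text
disc [ 0.5229 -0.2271  0.188 ]
[ 0.5261 -0.2027  0.215 ] [ 0.5118 -0.2442  0.215 ] mid [ 0.5189 -0.2234  0.215 ] 70.9662117593086 0.043906931820748195
[ 0.5352 -0.2065  0.215 ] [ 0.521 -0.248  0.215] mid [ 0.5281 -0.2273  0.215 ] 71.1132672406321 0.04393157753762274
[ 0.5308 -0.2038  0.215 ] [ 0.5167 -0.2462  0.215 ] mid [ 0.5237 -0.225   0.215 ] 71.59925961024086 0.04475737929040486
width 0.010860123310556137
[ 0.5169 -0.2319  0.289 ] -22.91132754403141
```

>>> {"name": "jog_arm", "arguments": {
  "deltas": [
    {"x": 0.5, "y": 0.1, "z": 0.05, "yaw": -0.3, "grip": 1},
    {"x": 0.5, "y": 0.08, "z": 0.05, "yaw": -0.35, "grip": 1},
    {"x": 0.2, "y": 0, "z": 0, "yaw": 0, "grip": 1},
    {"x": 0, "y": 0, "z": 0, "yaw": 0, "grip": 1}
  ]
}}

```text
t: 4.22
position: [0.5214, -0.2281, 0.2397]
tool_rot: [[-0.003, 0.33, 0.944], [0.001, 0.944, -0.33], [-1.0, 0.0, -0.003]]
contact_force: [-0.0, 0.4, 1.1]
opening: 1.002
```

Run:
```python
from h import *
import pickle
f=snap('wrist','w2.png'); pickle.dump(f,open('w2.pkl','wb'))
o=r.observe(); print(o['t'],o['position'],o['joint_pos'],np.degrees(np.arctan2(o['tool_rot'][1,2],o['tool_rot'][0,2])))
for d in r.tip_of('wrist','cap_grip'): print(d, onz(f,d['at'][1],d['at'][0],.205,True))
a=cv2.imread('pics/w2.png')[130:290,200:370]; cv2.imwrite('pics/w2c.png',cv2.resize(cv2.convertScaleAbs(a,alpha=1.8,beta=20),None,fx=4,fy=4,interpolation=2))
```

```text
4.2667 [ 0.5219 -0.2283  0.2414] [-27.3122  18.349   80.837   -0.0051  80.8749  -8.0311] -19.28021800930655
{'at': [237.6, 277.0], 'score': 0.59} [ 0.5178 -0.2278  0.205 ]
```

View pics/w2c.png

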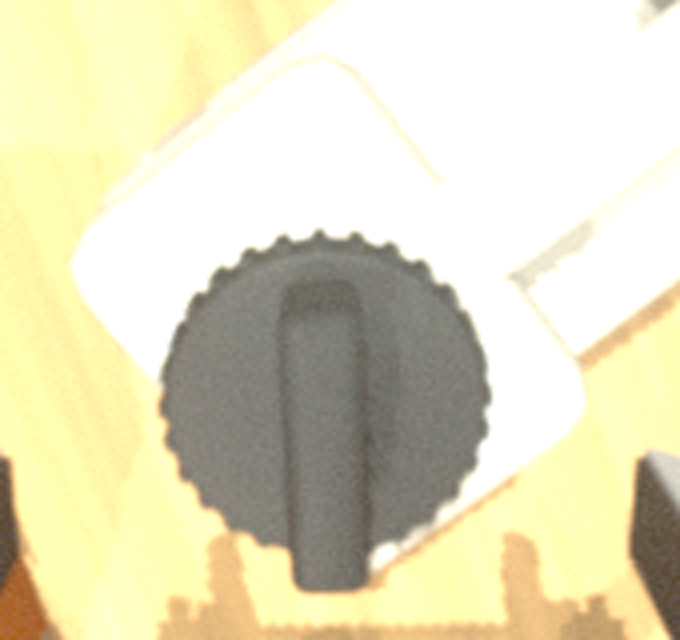

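Run:
```python
from h import *; import pickle
f=pickle.load(open('w2.pkl','rb'))
c=lambda x,y:(200+x/4,130+y/4)
print('disc',onz(f,*c(326,398),.188,True))
a,b=[onz(f,*c(*q),.215,True) for q in [(322,312),(333.5,585)]]; print(a,b,'mid',(a+b)/2,np.degrees(np.arctan2(*(a-b)[1::-1])), np.linalg.norm(a-b))
m=(a+b)/2
plan([m[0],m[1],.193],np.degrees(np.arctan2(*(a-b)[1::-1]))-90,3)
```

```text
disc [ 0.5208 -0.2286  0.188 ]
[ 0.5281 -0.2058  0.215 ] [ 0.5137 -0.2533  0.215 ] mid [ 0.5209 -0.2295  0.215 ] 73.13109328553179 0.04961834922636784
t 4.32 from [ 0.5223 -0.2285  0.2423] ang -19.27 end [ 0.5207 -0.2296  0.1931]
{"x": 0.41, "y": -0.01, "z": -0.01, "yaw": -0.13, "grip": 1.0}
{"x": 0.41, "y": -0.01, "z": -0.01, "yaw": -0.13, "grip": 1.0}
{"x": 0.41, "y": -0.02, "z": -0.01, "yaw": -0.14, "grip": 1.0}
```

>>> {"name": "jog_arm", "arguments": {
  "deltas": [
    {"x": 0.41, "y": -0.01, "z": -0.01, "yaw": -0.13, "grip": 0.6},
    {"x": 0.41, "y": -0.01, "z": -0.01, "yaw": -0.13, "grip": 0.4},
    {"x": 0.39, "y": -0.02, "z": -0.01, "yaw": -0.14, "grip": 0.3},
    {"x": 0, "y": 0, "z": 0, "yaw": 0, "grip": 0.0},
    {"x": 0, "y": 0, "z": 0, "yaw": 0, "grip": 0.0},
    {"x": 0, "y": 0, "z": 0, "yaw": 0, "grip": 0.0},
    {"x": 0, "y": 0, "z": 0, "yaw": 0, "grip": 0.0},
    {"x": 0, "y": 0, "z": 0, "yaw": 0, "grip": 0.0}
  ]
}}

```text
t: 4.98
position: [0.5212, -0.2292, 0.1942]
tool_rot: [[0.002, 0.288, 0.957], [-0.001, 0.957, -0.288], [-1.0, -0.0, 0.002]]
contact_force: [-0.4, 0.2, 0.6]
opening: 0.468
```

Run:
```python
from h import *
f=snap('wrist','w3.png')
o=r.observe(); print(o)
```

```text
{'t': 5.0333, 'joint_pos': array([-27.4148,  20.1233,  84.8243,  -0.0015,  74.978 , -10.6546]), 'qvel': array([-0.005 ,  0.2235,  0.3702, -0.172 , -0.1412,  0.0486]), 'joint_torque': array([ -0.042 , -56.0935, -35.2873,   0.067 ,   0.0421,   0.0093]), 'position': array([ 0.5212, -0.2291,  0.1939]), 'tool_rot': array([[ 0.0011,  0.2884,  0.9575],
       [-0.0006,  0.9575, -0.2884],
       [-1.    , -0.0003,  0.0013]]), 'contact_force': array([-0.1634,  0.253 ,  0.2875]), 'torque': array([-0.0573, -0.0435, -0.0061]), 'opening': 0.42424504103645594}
```

View pics/w3.png

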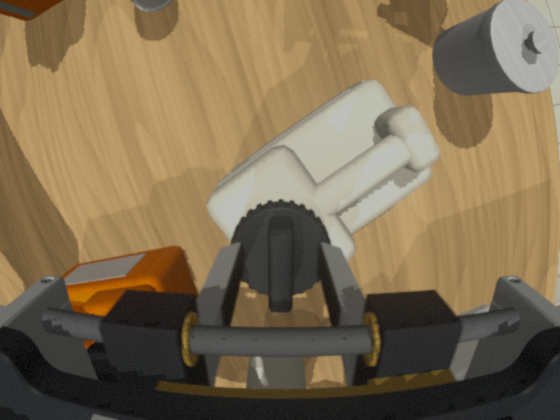

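>>> {"name": "jog_arm", "arguments": {
  "deltas": [
    {"x": 0, "y": 0, "z": 0, "yaw": 0, "grip": 0},
    {"x": 0, "y": 0, "z": 0, "yaw": 0, "grip": 0},
    {"x": 0, "y": 0, "z": 0, "yaw": 0, "grip": 0},
    {"x": 0, "y": 0, "z": 0, "yaw": 0, "grip": 0},
    {"x": 0, "y": 0, "z": 0, "yaw": 0, "grip": 0},
    {"x": 0, "y": 0, "z": 0, "yaw": 0, "grip": 0}
  ]
}}

```text
t: 5.53
position: [0.5211, -0.229, 0.1931]
tool_rot: [[0.001, 0.288, 0.958], [-0.0, 0.958, -0.288], [-1.0, -0.0, 0.001]]
contact_force: [2.6, 0.1, -0.6]
opening: 0.147
```

>>> {"name": "jog_arm", "arguments": {
  "deltas": [
    {"x": 0, "y": 0, "z": 0, "yaw": 0.4, "grip": 0},
    {"x": 0, "y": 0, "z": 0, "yaw": 0.8, "grip": 0},
    {"x": 0, "y": 0, "z": 0, "yaw": 0.8, "grip": 0},
    {"x": 0, "y": 0, "z": 0, "yaw": 0.8, "grip": 0}
  ]
}}

```text
t: 5.87
position: [0.5213, -0.2291, 0.1931]
tool_rot: [[0.001, 0.556, 0.831], [-0.0, 0.831, -0.556], [-1.0, 0.0, 0.001]]
contact_force: [3.6, -2.1, -1.4]
opening: 0.149
```

```bash
cat > ob.py <<'E'
from h import *
o=r.observe(); print(o['t'],o['position'],'j6',o['joint_pos'][5],'ang',np.degrees(np.arctan2(o['tool_rot'][1,2],o['tool_rot'][0,2])),'F',o['contact_force'],'T',o['torque'],'op',o['opening'])
E
python3 ob.py
```

```text
5.8667 [ 0.5213 -0.2291  0.1931] j6 6.357237360341724 ang -33.76950123310998 F [ 3.6229 -2.0548 -1.3519] T [-0.3844 -0.9011  0.1652] op 0.148890039278051
```

Torque 0.165 Nm matches the screwing torque. I'll continue.

>>> {"name": "jog_arm", "arguments": {
  "deltas": [
    {"x": 0, "y": 0, "z": 0, "yaw": 0.8, "grip": 0},
    {"x": 0, "y": 0, "z": 0, "yaw": 0.8, "grip": 0},
    {"x": 0, "y": 0, "z": 0, "yaw": 0.8, "grip": 0},
    {"x": 0, "y": 0, "z": 0, "yaw": 0.8, "grip": 0}
  ]
}}

```text
t: 6.2
position: [0.5212, -0.2292, 0.1931]
tool_rot: [[0.001, 0.798, 0.602], [-0.001, 0.602, -0.798], [-1.0, 0.0, 0.001]]
contact_force: [4.2, -2.6, -0.9]
opening: 0.147
```

```bash
python3 ob.py
```

```text
6.2 [ 0.5212 -0.2292  0.1931] j6 25.560197732440027 ang -52.97298909185182 F [ 4.242  -2.6142 -0.8533] T [-0.4976 -0.7669  0.1121] op 0.1468860002125297
```

>>> {"name": "jog_arm", "arguments": {
  "deltas": [
    {"x": 0, "y": 0, "z": 0, "yaw": 0.8, "grip": 0},
    {"x": 0, "y": 0, "z": 0, "yaw": 0.8, "grip": 0},
    {"x": 0, "y": 0, "z": 0, "yaw": 0.8, "grip": 0}
  ]
}}

```text
t: 6.45
position: [0.5212, -0.2293, 0.1931]
tool_rot: [[0.001, 0.923, 0.385], [-0.001, 0.385, -0.923], [-1.0, 0.0, 0.001]]
contact_force: [3.7, -2.7, -0.9]
opening: 0.149
```

```bash
python3 ob.py
```

```text
6.45 [ 0.5212 -0.2293  0.1931] j6 39.95863114210634 ang -67.37690116544219 F [ 3.6807 -2.6552 -0.9303] T [-0.6025 -0.6426  0.1775] op 0.14927859986580064
```

>>> {"name": "jog_arm", "arguments": {
  "deltas": [
    {"x": 0, "y": 0, "z": 0, "yaw": 0.8, "grip": 0},
    {"x": 0, "y": 0, "z": 0, "yaw": 0.8, "grip": 0}
  ]
}}

```text
t: 6.62
position: [0.5211, -0.2294, 0.1931]
tool_rot: [[0.001, 0.974, 0.225], [-0.001, 0.225, -0.974], [-1.0, 0.0, 0.001]]
contact_force: [2.5, -3.9, -1.1]
opening: 0.145
```

```bash
python3 ob.py
```

```text
6.6167 [ 0.5211 -0.2294  0.1931] j6 49.55825714934204 ang -76.97796065458809 F [ 2.5316 -3.9047 -1.1084] T [-0.7611 -0.5631  0.143 ] op 0.1454988177308455
```

>>> {"name": "jog_arm", "arguments": {
  "deltas": [
    {"x": 0, "y": 0, "z": 0, "yaw": 0.8, "grip": 0},
    {"x": 0, "y": 0, "z": 0, "yaw": 0.8, "grip": 0}
  ]
}}

```text
t: 6.78
position: [0.521, -0.2294, 0.1931]
tool_rot: [[0.0, 0.998, 0.06], [-0.001, 0.06, -0.998], [-1.0, 0.0, 0.001]]
contact_force: [1.9, -4.5, -1.1]
opening: 0.141
```

```bash
python3 ob.py
```

```text
6.7833 [ 0.521  -0.2294  0.1931] j6 59.157753821714756 ang -86.581439332519 F [ 1.9271 -4.4555 -1.113 ] T [-0.7699 -0.3179  0.246 ] op 0.141475579834002
```

>>> {"name": "jog_arm", "arguments": {
  "deltas": [
    {"x": 0, "y": 0, "z": 0, "yaw": 0.8, "grip": 0},
    {"x": 0, "y": 0, "z": 0, "yaw": 0.8, "grip": 0}
  ]
}}

```text
t: 6.95
position: [0.521, -0.2296, 0.1931]
tool_rot: [[0.0, 0.994, -0.108], [-0.001, -0.108, -0.994], [-1.0, 0.001, 0.001]]
contact_force: [1.2, -5.0, -0.6]
opening: 0.147
```

```bash
python3 ob.py
```

```text
6.95 [ 0.521  -0.2296  0.1931] j6 68.77370925731834 ang -96.20276844662004 F [ 1.1943 -5.0192 -0.571 ] T [-0.9064 -0.3359 -0.1361] op 0.1467490012372119
```

>>> {"name": "jog_arm", "arguments": {
  "deltas": [
    {"x": 0, "y": 0, "z": 0, "yaw": 0.8, "grip": 0},
    {"x": 0, "y": 0, "z": 0, "yaw": 0.8, "grip": 0}
  ]
}}

```text
t: 7.12
position: [0.5209, -0.2297, 0.1932]
tool_rot: [[0.0, 0.962, -0.272], [-0.001, -0.272, -0.962], [-1.0, 0.001, 0.001]]
contact_force: [0.5, -4.7, -0.6]
opening: 0.146
```

```bash
python3 ob.py
```

```text
7.1167 [ 0.5209 -0.2297  0.1932] j6 78.37541704777867 ang -105.80972750745838 F [ 0.5261 -4.6521 -0.6096] T [-1.0039 -0.2073 -0.0292] op 0.1463077177609479
```

>>> {"name": "jog_arm", "arguments": {
  "deltas": [
    {"x": 0, "y": 0, "z": 0, "yaw": 0.4, "grip": 0},
    {"x": 0, "y": 0, "z": 0, "yaw": 0.4, "grip": 0}
  ]
}}

```text
t: 7.28
position: [0.5209, -0.2297, 0.1932]
tool_rot: [[0.0, 0.937, -0.35], [-0.001, -0.35, -0.937], [-1.0, 0.001, 0.001]]
contact_force: [0.0, -4.8, -0.4]
opening: 0.144
```

```bash
python3 ob.py
```

```text
7.2833 [ 0.5209 -0.2297  0.1932] j6 83.06346745712625 ang -110.49760044544449 F [ 0.0246 -4.8097 -0.3965] T [-1.0171 -0.1594  0.0973] op 0.14417140179851956
```

>>> {"name": "jog_arm", "arguments": {
  "deltas": [
    {"x": 0, "y": 0, "z": 0, "yaw": 0.4, "grip": 0},
    {"x": 0, "y": 0, "z": 0, "yaw": 0.4, "grip": 0}
  ]
}}

```text
t: 7.45
position: [0.5208, -0.2297, 0.1931]
tool_rot: [[-0.0, 0.904, -0.427], [-0.001, -0.427, -0.904], [-1.0, 0.001, 0.001]]
contact_force: [-1.1, -1.3, -1.1]
opening: 0.147
```

```bash
python3 ob.py
```

```text
7.45 [ 0.5208 -0.2297  0.1931] j6 87.83668899109585 ang -115.27070622400443 F [-1.0513 -1.266  -1.0768] T [-0.2803  0.2451  0.1764] op 0.1467851983382605
```

>>> {"name": "jog_arm", "arguments": {
  "deltas": [
    {"x": 0, "y": 0, "z": 0, "yaw": 0.4, "grip": 0},
    {"x": 0, "y": 0, "z": 0, "yaw": 0.4, "grip": 0}
  ]
}}

```text
t: 7.62
position: [0.5207, -0.2297, 0.1931]
tool_rot: [[-0.0, 0.865, -0.501], [-0.001, -0.501, -0.865], [-1.0, 0.0, 0.001]]
contact_force: [-1.6, -5.4, 0.8]
opening: 0.147
```

```bash
python3 ob.py
```

```text
7.6167 [ 0.5207 -0.2297  0.1931] j6 92.6390411122853 ang -120.06995644160841 F [-1.6115 -5.4476  0.779 ] T [-1.0149  0.1312  0.1991] op 0.14680679595782872
```

>>> {"name": "jog_arm", "arguments": {
  "deltas": [
    {"x": 0, "y": 0, "z": 0, "yaw": 0.4, "grip": 0},
    {"x": 0, "y": 0, "z": 0, "yaw": 0.4, "grip": 0}
  ]
}}

```text
t: 7.78
position: [0.5206, -0.2298, 0.1931]
tool_rot: [[-0.0, 0.82, -0.572], [-0.001, -0.572, -0.82], [-1.0, 0.0, 0.001]]
contact_force: [-0.9, -5.4, 0.5]
opening: 0.145
```

```bash
python3 ob.py
```

```text
7.7833 [ 0.5206 -0.2298  0.1931] j6 97.44071353050374 ang -124.87807251693789 F [-0.8946 -5.4114  0.4574] T [-1.0925  0.2897  0.101 ] op 0.14461721859335108
```

>>> {"name": "jog_arm", "arguments": {
  "deltas": [
    {"x": 0, "y": 0, "z": 0, "yaw": 0.4, "grip": 0},
    {"x": 0, "y": 0, "z": 0, "yaw": 0.4, "grip": 0}
  ]
}}

```text
t: 7.95
position: [0.5206, -0.2298, 0.1931]
tool_rot: [[-0.001, 0.77, -0.639], [-0.002, -0.639, -0.77], [-1.0, 0.001, 0.002]]
contact_force: [-1.4, -5.6, 0.7]
opening: 0.144
```

```bash
python3 ob.py
```

```text
7.95 [ 0.5206 -0.2298  0.1931] j6 102.25056812582193 ang -129.69050656579503 F [-1.4439 -5.5814  0.7493] T [-1.1479  0.359  -0.0692] op 0.1439697234332853
```

>>> {"name": "jog_arm", "arguments": {
  "deltas": [
    {"x": 0, "y": 0, "z": 0, "yaw": 0.6, "grip": 0},
    {"x": 0, "y": 0, "z": 0, "yaw": 0.6, "grip": 0},
    {"x": 0, "y": 0, "z": 0, "yaw": 0.6, "grip": 0},
    {"x": 0, "y": 0, "z": 0, "yaw": 0.6, "grip": 0}
  ]
}}

```text
t: 8.28
position: [0.5203, -0.23, 0.1931]
tool_rot: [[-0.001, 0.586, -0.811], [-0.002, -0.811, -0.586], [-1.0, 0.001, 0.002]]
contact_force: [-3.9, -7.2, 1.4]
opening: 0.147
```

```bash
python3 ob.py
```

```text
8.2833 [ 0.5203 -0.23    0.1931] j6 116.71151337297138 ang -144.15950315896197 F [-3.9108 -7.236   1.4397] T [-1.3175  0.7052  0.0815] op 0.1473327531285837
```

>>> {"name": "jog_arm", "arguments": {
  "deltas": [
    {"x": 0, "y": 0, "z": 0, "yaw": 0.4, "grip": 0},
    {"x": 0, "y": 0, "z": 0, "yaw": 0.4, "grip": 0}
  ]
}}

```text
t: 8.45
position: [0.5203, -0.2299, 0.1931]
tool_rot: [[-0.001, 0.517, -0.856], [-0.002, -0.856, -0.517], [-1.0, 0.001, 0.002]]
contact_force: [-3.8, -5.2, 1.8]
opening: 0.146
```

```bash
python3 ob.py
```

```text
8.45 [ 0.5203 -0.2299  0.1931] j6 121.45013476638073 ang -148.8947343572605 F [-3.8343 -5.1876  1.7593] T [-1.0286  0.8053  0.1465] op 0.14640958674983295
```

>>> {"name": "jog_arm", "arguments": {
  "deltas": [
    {"x": 0, "y": 0, "z": 0, "yaw": 0.3, "grip": 0},
    {"x": 0, "y": 0, "z": 0, "yaw": 0, "grip": 0}
  ]
}}

```text
t: 8.62
position: [0.5203, -0.2298, 0.1931]
tool_rot: [[-0.001, 0.49, -0.872], [-0.001, -0.872, -0.49], [-1.0, 0.0, 0.002]]
contact_force: [-4.0, -5.0, 1.5]
opening: 0.145
```

```bash
python3 ob.py
```

```text
8.6167 [ 0.5203 -0.2298  0.1931] j6 123.24407303904621 ang -150.68352030383195 F [-3.9909 -5.0374  1.5253] T [-1.0145  0.7668  0.0931] op 0.14451133425720075
```

>>> {"name": "jog_arm", "arguments": {
  "deltas": [
    {"x": 0, "y": 0, "z": 0, "yaw": 0, "grip": 0.6},
    {"x": 0, "y": 0, "z": 0, "yaw": 0, "grip": 0.6},
    {"x": 0, "y": 0, "z": 0, "yaw": 0, "grip": 0.6},
    {"x": 0, "y": 0, "z": 0, "yaw": 0, "grip": 0.6},
    {"x": -0.5, "y": 0, "z": 0, "yaw": 0, "grip": 0.8},
    {"x": -1, "y": 0, "z": 0, "yaw": 0, "grip": 0.8},
    {"x": -1, "y": 0, "z": 0, "yaw": 0, "grip": 0.8},
    {"x": 0, "y": 0, "z": 0, "yaw": 0, "grip": 0.8}
  ]
}}

```text
t: 9.28
position: [0.5224, -0.2295, 0.301]
tool_rot: [[0.01, 0.492, -0.871], [-0.005, -0.871, -0.492], [-1.0, 0.009, -0.006]]
contact_force: [0.2, 0.2, 0.8]
opening: 0.678
```

```bash
python3 - <<'E'
from h import *
import pickle
f=snap('wrist','w4.png'); pickle.dump(f,open('w4.pkl','wb')); g=snap('top','top4.png')
a=cv2.imread('pics/w4.png')[130:290,200:370]; cv2.imwrite('pics/w4c.png',cv2.resize(cv2.convertScaleAbs(a,alpha=1.8,beta=20),None,fx=4,fy=4,interpolation=2))
for d in r.tip_of('wrist','refill_can'): print(d, onz(f,d['at'][1],d['at'][0],0,True))
E
python3 ob.py
```

```text
{'at': [172.1, 248.4], 'score': 0.66} [ 0.568  -0.2112  0.    ]
{'at': [209.6, 424.4], 'score': 0.6} [ 0.2929 -0.301   0.    ]
9.4333 [ 0.5208 -0.2288  0.2926] j6 123.12859116852698 ang -150.53437965283038 F [-0.0249 -0.2009 -0.7157] T [ 0.1431  0.0044 -0.0267] op 0.7854557900025798
```

View pics/w4.png

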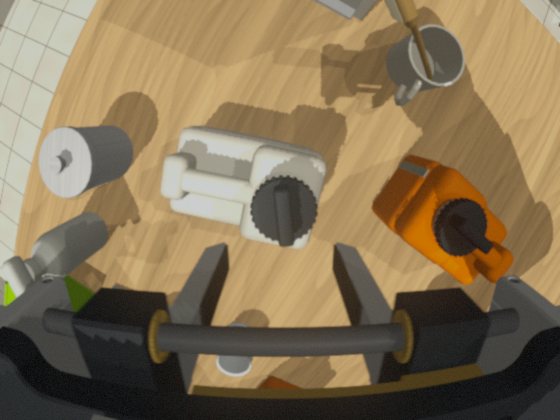

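View pics/w4c.png

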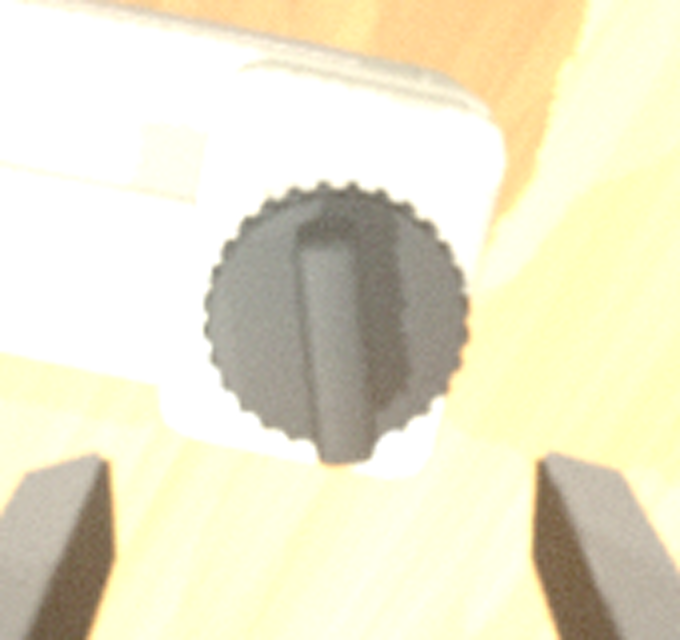

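Run:
```python
from h import *; import pickle
f=pickle.load(open('w4.pkl','rb'))
c=lambda x,y:(200+x/4,130+y/4)
print('disc',onz(f,*c(337,318),.188,True))
a,b=[onz(f,*c(*q),.215,True) for q in [(328,248),(344,455)]]; print('mid',(a+b)/2,np.degrees(np.arctan2(*(a-b)[1::-1])), np.linalg.norm(a-b))
```

```text
disc [ 0.5182 -0.2302  0.188 ]
mid [ 0.5181 -0.2293  0.215 ] -56.04411790867943 0.04633294968355671
```

View pics/top4.png

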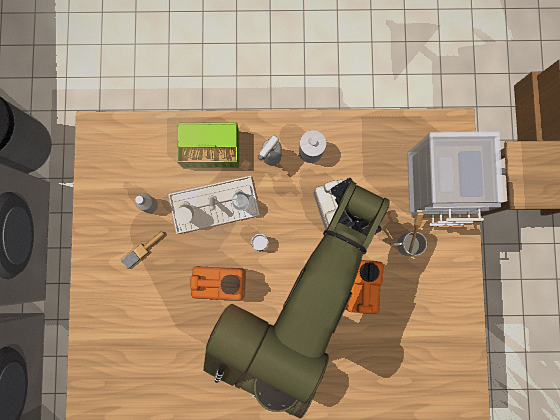

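>>> {"name": "jog_arm", "arguments": {
  "deltas": [
    {"x": 0.7, "y": 0, "z": 0.03, "yaw": -0.4, "grip": 0.4},
    {"x": 0.8, "y": 0, "z": 0.03, "yaw": -0.35, "grip": 0.4},
    {"x": 0.8, "y": 0, "z": 0, "yaw": 0, "grip": 0.4},
    {"x": 0.2, "y": 0, "z": 0, "yaw": 0, "grip": 0.4},
    {"x": 0, "y": 0, "z": 0, "yaw": 0, "grip": 0},
    {"x": 0, "y": 0, "z": 0, "yaw": 0, "grip": 0},
    {"x": 0, "y": 0, "z": 0, "yaw": 0, "grip": 0},
    {"x": 0, "y": 0, "z": 0, "yaw": 0, "grip": 0}
  ]
}}

```text
t: 10.1
position: [0.5189, -0.2302, 0.1934]
tool_rot: [[0.0, 0.558, -0.83], [-0.0, -0.83, -0.558], [-1.0, 0.0, -0.0]]
contact_force: [1.3, -1.1, 0.0]
opening: 0.266
```

>>> {"name": "jog_arm", "arguments": {
  "deltas": [
    {"x": 0, "y": 0, "z": 0, "yaw": 0, "grip": 0},
    {"x": 0, "y": 0, "z": 0, "yaw": 0, "grip": 0},
    {"x": 0, "y": 0, "z": 0, "yaw": 0, "grip": 0}
  ]
}}

```text
t: 10.35
position: [0.5195, -0.2299, 0.1934]
tool_rot: [[0.002, 0.559, -0.829], [0.0, -0.829, -0.559], [-1.0, 0.001, -0.002]]
contact_force: [4.4, 3.1, -0.8]
opening: 0.148
```

```bash
python3 ob.py
```

```text
10.35 [ 0.5195 -0.2299  0.1934] j6 118.42684276786242 ang -146.03802499130438 F [ 4.4261  3.1135 -0.8432] T [ 0.6495 -0.8578  0.0722] op 0.14821386492305746
```

>>> {"name": "jog_arm", "arguments": {
  "deltas": [
    {"x": 0, "y": 0, "z": 0, "yaw": 0.4, "grip": 0},
    {"x": 0, "y": 0, "z": 0, "yaw": 0.4, "grip": 0},
    {"x": 0, "y": 0, "z": 0, "yaw": 0.4, "grip": 0}
  ]
}}

```text
t: 10.6
position: [0.5194, -0.2299, 0.1934]
tool_rot: [[0.001, 0.449, -0.894], [0.0, -0.894, -0.449], [-1.0, 0.0, -0.001]]
contact_force: [4.2, 2.4, 1.2]
opening: 0.139
```

```bash
python3 ob.py
```

```text
10.6 [ 0.5194 -0.2299  0.1934] j6 125.73298942301426 ang -153.3371027088388 F [4.2195 2.434  1.1591] T [ 0.5059 -0.6621  0.2036] op 0.13897778776650835
```

>>> {"name": "jog_arm", "arguments": {
  "deltas": [
    {"x": 0, "y": 0, "z": 0, "yaw": 0.4, "grip": 0},
    {"x": 0, "y": 0, "z": 0, "yaw": 0.4, "grip": 0},
    {"x": 0, "y": 0, "z": 0, "yaw": 0.4, "grip": 0}
  ]
}}

```text
t: 10.85
position: [0.5193, -0.2299, 0.1934]
tool_rot: [[0.001, 0.333, -0.943], [0.0, -0.943, -0.333], [-1.0, 0.0, -0.001]]
contact_force: [2.4, 1.7, 1.1]
opening: 0.146
```

```bash
python3 ob.py
```

```text
10.85 [ 0.5193 -0.2299  0.1934] j6 132.9381644183658 ang -160.54122944798908 F [2.3619 1.6614 1.1245] T [ 0.5339 -0.5961  0.0789] op 0.1461715057320176
```

>>> {"name": "jog_arm", "arguments": {
  "deltas": [
    {"x": 0, "y": 0, "z": 0, "yaw": 0, "grip": 0.6},
    {"x": 0, "y": 0, "z": 0, "yaw": 0, "grip": 0.6},
    {"x": 0, "y": 0, "z": 0, "yaw": 0, "grip": 0.6},
    {"x": -0.1, "y": 0, "z": 0, "yaw": 0, "grip": 0.6},
    {"x": -0.5, "y": 0, "z": 0, "yaw": 0, "grip": 0.8},
    {"x": -1, "y": 0, "z": 0, "yaw": 0, "grip": 0.8},
    {"x": -0.9, "y": 0, "z": 0, "yaw": 0, "grip": 0.8},
    {"x": 0, "y": 0, "z": 0, "yaw": 0, "grip": 0.8}
  ]
}}

```text
t: 11.52
position: [0.5201, -0.2309, 0.3008]
tool_rot: [[0.009, 0.335, -0.942], [-0.005, -0.942, -0.335], [-1.0, 0.008, -0.007]]
contact_force: [0.3, 0.2, 0.1]
opening: 0.678
```

```bash
python3 - <<'E'
from h import *
import pickle
f=snap('wrist','w5.png'); pickle.dump(f,open('w5.pkl','wb'))
a=cv2.imread('pics/w5.png')[130:290,200:370]; cv2.imwrite('pics/w5c.png',cv2.resize(cv2.convertScaleAbs(a,alpha=1.8,beta=20),None,fx=4,fy=4,interpolation=2))
E
python3 ob.py
```

```text
11.5667 [ 0.5196 -0.2307  0.2971] j6 132.7909733577797 ang -160.4155944563925 F [-0.3752 -0.0248 -1.4056] T [ 0.1197 -0.0052  0.0176] op 0.7192417607319205
```

View pics/w5c.png

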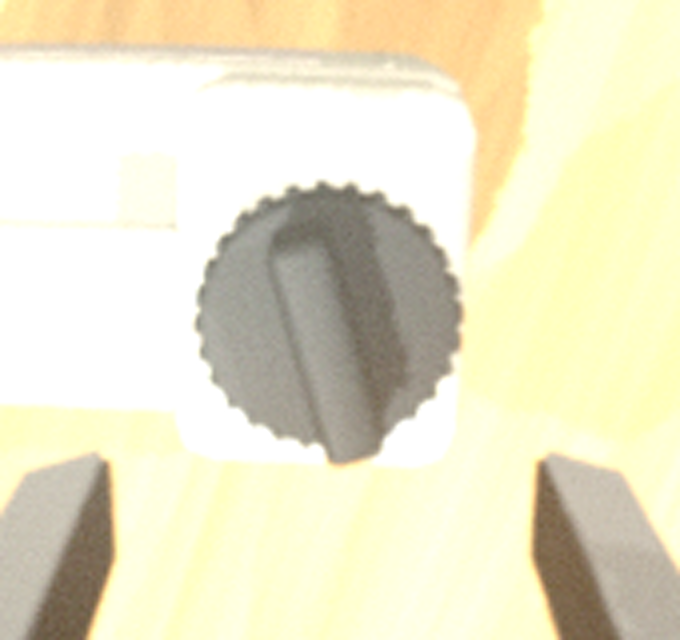

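Run:
```python
from h import *; import pickle
for n,e in [('w4',[(328,248),(344,455)]),('w5',[(304,250),(354,455)])]:
  f=pickle.load(open(n+'.pkl','rb'))
  c=lambda x,y:(200+x/4,130+y/4)
  a,b=[onz(f,*c(*q),.215,True) for q in e]; print('mid',(a+b)/2,np.degrees(np.arctan2(*(a-b)[1::-1])), np.linalg.norm(a-b))
# rack look-ahead plan: view pose for cup
plan([.44,.05,.25],-75,24,grip=.9)
```

```text
mid [ 0.5181 -0.2293  0.215 ] -56.04411790867943 0.04633294968355671
mid [ 0.5172 -0.2294  0.215 ] -57.085047645483584 0.046985610132622195
t 11.57 from [ 0.5196 -0.2307  0.2971] ang -160.42 end [0.4402 0.05   0.2501]
{"x": 0.05, "y": -0.3, "z": -0.02, "yaw": -0.59, "grip": 0.9}
{"x": 0.05, "y": -0.3, "z": -0.04, "yaw": -0.59, "grip": 0.9}
{"x": 0.05, "y": -0.3, "z": -0.06, "yaw": -0.59, "grip": 0.9}
{"x": 0.05, "y": -0.29, "z": -0.08, "yaw": -0.59, "grip": 0.9}
{"x": 0.05, "y": -0.29, "z": -0.09, "yaw": -0.59, "grip": 0.9}
{"x": 0.05, "y": -0.28, "z": -0.11, "yaw": -0.59, "grip": 0.9}
{"x": 0.05, "y": -0.28, "z": -0.13, "yaw": -0.59, "grip": 0.9}
{"x": 0.05, "y": -0.27, "z": -0.14, "yaw": -0.59, "grip": 0.9}
{"x": 0.05, "y": -0.26, "z": -0.16, "yaw": -0.59, "grip": 0.9}
{"x": 0.05, "y": -0.25, "z": -0.18, "yaw": -0.6, "grip": 0.9}
{"x": 0.05, "y": -0.24, "z": -0.19, "yaw": -0.59, "grip": 0.9}
{"x": 0.05, "y": -0.22, "z": -0.21, "yaw": -0.6, "grip": 0.9}
{"x": 0.05, "y": -0.21, "z": -0.22, "yaw": -0.59, "grip": 0.9}
{"x": 0.04, "y": -0.2, "z": -0.23, "yaw": -0.6, "grip": 0.9}
{"x": 0.05, "y": -0.18, "z": -0.24, "yaw": -0.59, "grip": 0.9}
{"x": 0.04, "y": -0.17, "z": -0.26, "yaw": -0.6, "grip": 0.9}
{"x": 0.05, "y": -0.15, "z": -0.26, "yaw": -0.59, "grip": 0.9}
{"x": 0.04, "y": -0.13, "z": -0.27, "yaw": -0.6, "grip": 0.9}
{"x": 0.05, "y": -0.11, "z": -0.28, "yaw": -0.59, "grip": 0.9}
{"x": 0.04, "y": -0.1, "z": -0.29, "yaw": -0.6, "grip": 0.9}
{"x": 0.05, "y": -0.08, "z": -0.3, "yaw": -0.59, "grip": 0.9}
{"x": 0.04, "y": -0.06, "z": -0.3, "yaw": -0.6, "grip": 0.9}
{"x": 0.05, "y": -0.04, "z": -0.3, "yaw": -0.59, "grip": 0.9}
{"x": 0.04, "y": -0.02, "z": -0.3, "yaw": -0.6, "grip": 0.9}
```

Run:
```python
from h import *
plan([.447,.055,.26],-78,16,grip=.9)
```

```text
t 11.57 from [ 0.5196 -0.2307  0.2971] ang -160.42 end [0.4471 0.0551 0.2601]
{"x": 0.06, "y": -0.46, "z": -0.04, "yaw": -0.86, "grip": 0.9}
{"x": 0.06, "y": -0.45, "z": -0.08, "yaw": -0.86, "grip": 0.9}
{"x": 0.06, "y": -0.44, "z": -0.12, "yaw": -0.86, "grip": 0.9}
{"x": 0.05, "y": -0.43, "z": -0.16, "yaw": -0.86, "grip": 0.9}
{"x": 0.06, "y": -0.41, "z": -0.2, "yaw": -0.86, "grip": 0.9}
{"x": 0.05, "y": -0.4, "z": -0.24, "yaw": -0.86, "grip": 0.9}
{"x": 0.06, "y": -0.37, "z": -0.27, "yaw": -0.86, "grip": 0.9}
{"x": 0.05, "y": -0.35, "z": -0.31, "yaw": -0.86, "grip": 0.9}
{"x": 0.06, "y": -0.32, "z": -0.34, "yaw": -0.86, "grip": 0.9}
{"x": 0.05, "y": -0.28, "z": -0.36, "yaw": -0.86, "grip": 0.9}
{"x": 0.06, "y": -0.25, "z": -0.39, "yaw": -0.86, "grip": 0.9}
{"x": 0.05, "y": -0.22, "z": -0.41, "yaw": -0.86, "grip": 0.9}
{"x": 0.06, "y": -0.18, "z": -0.42, "yaw": -0.85, "grip": 0.9}
{"x": 0.05, "y": -0.14, "z": -0.44, "yaw": -0.86, "grip": 0.9}
{"x": 0.06, "y": -0.1, "z": -0.45, "yaw": -0.85, "grip": 0.9}
{"x": 0.05, "y": -0.05, "z": -0.46, "yaw": -0.86, "grip": 0.9}
```

>>> {"name": "jog_arm", "arguments": {
  "deltas": [
    {"x": 0, "y": -0.46, "z": -0.04, "yaw": -0.86, "grip": 0.9},
    {"x": 0, "y": -0.45, "z": -0.08, "yaw": -0.86, "grip": 0.9},
    {"x": 0, "y": -0.44, "z": -0.12, "yaw": -0.86, "grip": 0.9},
    {"x": 0.05, "y": -0.43, "z": -0.16, "yaw": -0.86, "grip": 0.9},
    {"x": 0.05, "y": -0.41, "z": -0.2, "yaw": -0.86, "grip": 0.9},
    {"x": 0.05, "y": -0.4, "z": -0.24, "yaw": -0.86, "grip": 0.9},
    {"x": 0.05, "y": -0.37, "z": -0.27, "yaw": -0.86, "grip": 0.9},
    {"x": 0.05, "y": -0.35, "z": -0.31, "yaw": -0.86, "grip": 0.9}
  ]
}}

```text
t: 12.23
position: [0.4814, -0.0867, 0.282]
tool_rot: [[-0.002, 0.876, -0.483], [0.0, -0.483, -0.876], [-1.0, -0.002, 0.0]]
contact_force: [-0.4, 0.5, -0.8]
opening: 0.905
```

>>> {"name": "jog_arm", "arguments": {
  "deltas": [
    {"x": 0.05, "y": -0.32, "z": -0.34, "yaw": -0.86, "grip": 0.9},
    {"x": 0.05, "y": -0.28, "z": -0.36, "yaw": -0.86, "grip": 0.9},
    {"x": 0.05, "y": -0.25, "z": -0.39, "yaw": -0.86, "grip": 0.9},
    {"x": 0.05, "y": -0.22, "z": -0.41, "yaw": -0.86, "grip": 0.9},
    {"x": 0.05, "y": -0.18, "z": -0.42, "yaw": -0.85, "grip": 0.9},
    {"x": 0.05, "y": -0.14, "z": -0.44, "yaw": -0.86, "grip": 0.9},
    {"x": 0.05, "y": -0.1, "z": -0.45, "yaw": -0.85, "grip": 0.9},
    {"x": 0.05, "y": -0.05, "z": -0.46, "yaw": -0.86, "grip": 0.9}
  ]
}}

```text
t: 12.9
position: [0.4455, 0.0565, 0.2661]
tool_rot: [[-0.001, 0.977, 0.212], [-0.0, 0.212, -0.977], [-1.0, -0.001, -0.0]]
contact_force: [-0.3, -1.2, -0.2]
opening: 0.899
```

>>> {"name": "jog_arm", "arguments": {
  "deltas": [
    {"x": 0, "y": 0, "z": 0, "yaw": 0, "grip": 0.9},
    {"x": 0, "y": 0, "z": 0, "yaw": 0, "grip": 0.9}
  ]
}}

```text
t: 13.07
position: [0.4458, 0.056, 0.2664]
tool_rot: [[-0.001, 0.978, 0.208], [-0.0, 0.208, -0.978], [-1.0, -0.001, -0.0]]
contact_force: [0.3, -0.4, -0.3]
opening: 0.902
```

```bash
python3 ob.py
python3 - <<'E'
from h import *
import pickle
f=snap('wrist','w6.png'); pickle.dump(f,open('w6.pkl','wb'))
for n,z in [('dosing_cup',0),('peg1_tip',.123),('rack',0)]:
  for d in r.tip_of('wrist',n): print(n,d, onz(f,d['at'][1],d['at'][0],z,True))
E
```

```text
13.0667 [0.4458 0.056  0.2664] j6 80.49347939132876 ang -77.99303881953313 F [ 0.2658 -0.4016 -0.3433] T [-0.056  -0.0023  0.0204] op 0.9019785411684079
dosing_cup {'at': [173.7, 278.0], 'score': 0.65} [0.4512 0.0611 0.    ]
dosing_cup {'at': [144.3, 466.5], 'score': 0.48} [ 0.5626 -0.2096  0.    ]
peg1_tip {'at': [63.5, 148.0], 'score': 0.93} [0.5592 0.2205 0.123 ]
rack {'at': [55.2, 181.2], 'score': 0.87} [0.5906 0.2287 0.    ]
```

View pics/w6.png

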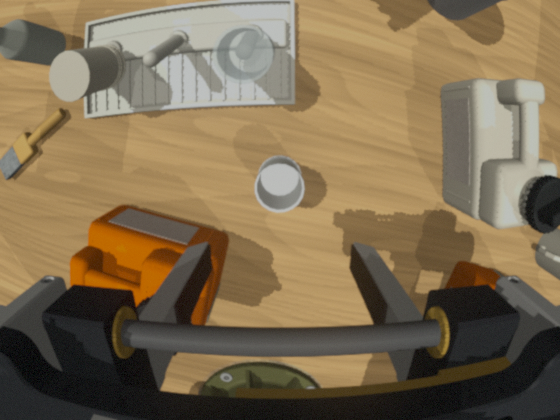

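Run:
```python
from h import *; import pickle
print([onz(TOP,*p,.15)[:2] for p in [(191,266),(245,269),(245,299)]],onz(TOP,245,269,0.0)[:2])
a=cv2.imread('pics/w6.png'); 
b=cv2.resize(a[145:220,240:320],None,fx=5,fy=5,interpolation=2); c=cv2.resize(a[0:120,80:300],None,fx=3,fy=3,interpolation=2)
out=np.zeros((375+360,660,3),np.uint8); out[:375,:400]=b; out[375:,:]=c; cv2.imwrite('pics/w6c.png',out[:735]) 
cv2.imwrite('pics/w6a.png',cv2.resize(a[145:220,240:320],None,fx=7,fy=7,interpolation=2)); cv2.imwrite('pics/w6b.png',c)
```

```text
[array([0.3658, 0.2834]), array([0.3541, 0.102 ]), array([0.2546, 0.1023])] [0.3546 0.1103]
```

View pics/w6a.png

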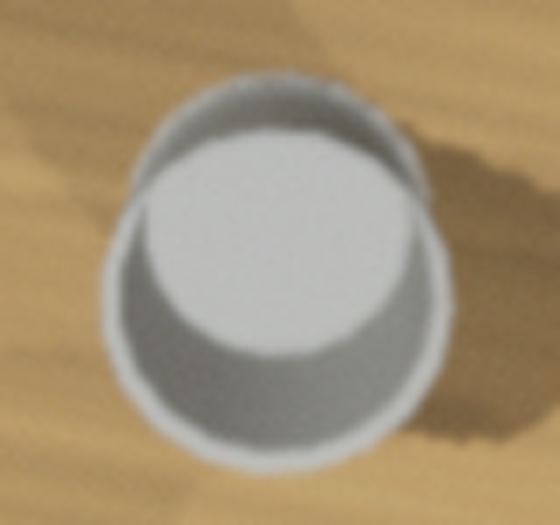

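View pics/w6b.png

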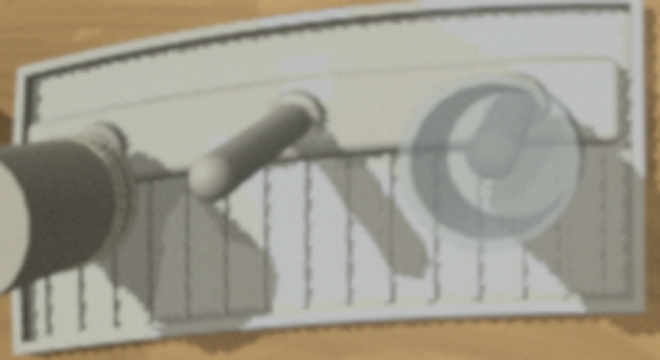

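Run:
```python
from h import *; import pickle
f=pickle.load(open('w6.pkl','rb'))
print(onz(f,240+278/7,145+290/7,.08,True),onz(f,240+282/7,145+218/7,0,True))
C=np.array([.4495,.0585])
for name,(z,rr) in dict(top30=(.08,.03),top29=(.08,.029),topin=(.08,.0265),fl=(.004,.0265),fl76=(.076,.0265),bot29=(0,.029),bot30=(0,.03),botin=(0,.0265)).items():
    P=np.array([proj(f,np.array([C[0]+rr*np.cos(a),C[1]+rr*np.sin(a),z]),True) for a in np.linspace(0,6.28,60)])
    q=(P-[240,145])*7; print(name,'x',q[:,0].min().round(),q[:,0].max().round(),'y',q[:,1].min().round(),q[:,1].max().round())
plan([.449,.058,.13],-78,4,grip=.9)
a=cv2.imread('pics/side0.png')[195:240,235:280]; cv2.imwrite('pics/side0cup.png',cv2.resize(a,None,fx=12,fy=12,interpolation=2))
```

```text
[0.4498 0.0582 0.08  ] [0.4485 0.0573 0.    ]
top30 x 93.0 458.0 y 109.0 467.0
top29 x 99.0 452.0 y 116.0 461.0
topin x 114.0 437.0 y 131.0 447.0
fl x 143.0 412.0 y 81.0 346.0
fl76 x 116.0 435.0 y 128.0 440.0
bot29 x 131.0 423.0 y 66.0 354.0
bot30 x 126.0 428.0 y 61.0 359.0
botin x 144.0 411.0 y 79.0 342.0
t 13.27 from [0.4463 0.0551 0.2669] ang -78.13 end [0.4489 0.058  0.1301]
{"x": 0.86, "y": 0.02, "z": -0.01, "yaw": -0.01, "grip": 0.9}
{"x": 0.85, "y": 0.02, "z": -0.02, "yaw": -0.0, "grip": 0.9}
{"x": 0.86, "y": 0.02, "z": -0.01, "yaw": -0.01, "grip": 0.9}
{"x": 0.85, "y": 0.02, "z": -0.02, "yaw": -0.0, "grip": 0.9}
```

View pics/side0cup.png

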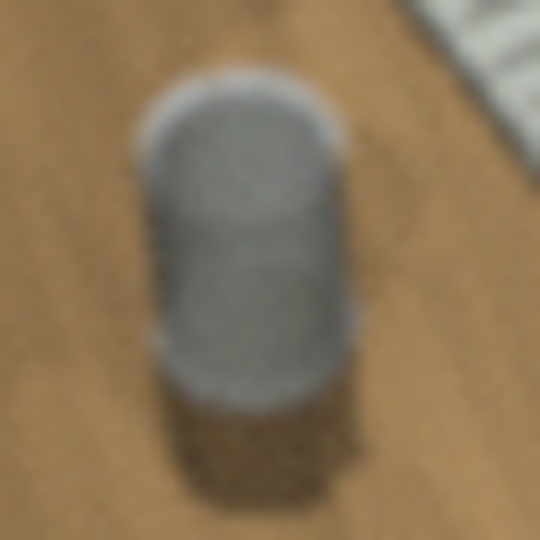

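>>> {"name": "jog_arm", "arguments": {
  "deltas": [
    {"x": 0.85, "y": 0.02, "z": -0.01, "yaw": 0, "grip": 0.95},
    {"x": 0.85, "y": 0.02, "z": -0.02, "yaw": 0, "grip": 0.95},
    {"x": 0.85, "y": 0.02, "z": -0.01, "yaw": 0, "grip": 0.95},
    {"x": 0.85, "y": 0.02, "z": -0.02, "yaw": 0, "grip": 0.95},
    {"x": 0, "y": 0, "z": 0, "yaw": 0, "grip": 0.95},
    {"x": 0, "y": 0, "z": 0, "yaw": 0, "grip": 0.95}
  ]
}}

```text
t: 13.77
position: [0.4485, 0.0583, 0.1309]
tool_rot: [[-0.003, 0.978, 0.207], [-0.0, 0.207, -0.978], [-1.0, -0.002, -0.0]]
contact_force: [0.5, -0.3, 0.4]
opening: 0.952
```

```bash
python3 - <<'E'
from h import *
import pickle
f=snap('wrist','w7.png'); pickle.dump(f,open('w7.pkl','wb'))
a=cv2.imread('pics/w7.png')[140:300,200:370]; cv2.imwrite('pics/w7c.png',cv2.resize(a,None,fx=4,fy=4,interpolation=2))
E
python3 ob.py
```

```text
13.8167 [0.4495 0.0584 0.1324] j6 80.83762961330265 ang -78.06064976900069 F [-0.3169  0.5202  0.1278] T [-0.0551 -0.0089  0.0193] op 0.9520934769736449
```

View pics/w7c.png

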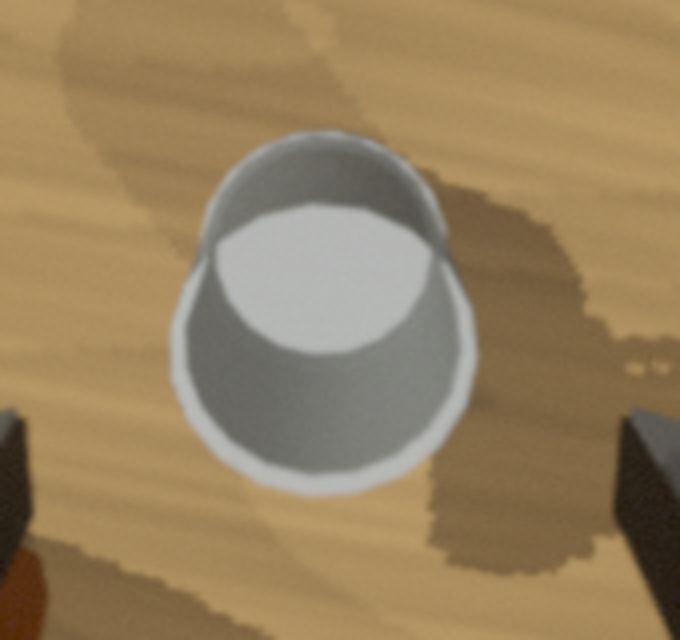

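Run:
```python
from h import *; import pickle
from scipy.optimize import least_squares
f=pickle.load(open('w7.pkl','rb'))
def ext(C,z,rr):
    P=np.array([proj(f,np.array([C[0]+rr*np.cos(a),C[1]+rr*np.sin(a),z]),True) for a in np.linspace(0,6.283,90)]); q=(P-[200,140])*4
    return np.array([q[:,0].min(),q[:,0].max(),q[:,1].min(),q[:,1].max()])
for rt,rb in [(.029,.03),(.03,.029)]:
    g=lambda C:np.r_[(ext(C,.08,rt)-[170,477,0,495])[[0,1,3]],(ext(C,0,rb)-[200,448,130,0])[[0,1,2]]]
    s=least_squares(g,[.449,.058],diff_step=1e-3); print(rt,s.x,s.fun.round(1))
print('tip',onz(f,0,0,0,True)[:0]); 
plan([s.x[0],s.x[1],.036],-78,3,grip=.95)
```

```text
0.029 [0.4476 0.0581] [-0.4  0.9  0.4  2.2 -2.9 -0.5]
0.03 [0.4486 0.0583] [-5.8  6.4  0.6  6.1 -6.9 -0.4]
tip []
t 13.82 from [0.4495 0.0584 0.1324] ang -78.06 end [0.4487 0.0583 0.036 ]
{"x": 0.8, "y": -0.01, "z": -0.0, "yaw": -0.0, "grip": 0.95}
{"x": 0.81, "y": -0.01, "z": -0.0, "yaw": -0.01, "grip": 0.95}
{"x": 0.8, "y": -0.0, "z": -0.0, "yaw": -0.0, "grip": 0.95}
```

>>> {"name": "jog_arm", "arguments": {
  "deltas": [
    {"x": 0.8, "y": -0.02, "z": 0, "yaw": 0, "grip": 0.95},
    {"x": 0.8, "y": -0.02, "z": 0, "yaw": 0, "grip": 0.9},
    {"x": 0.75, "y": -0.01, "z": 0, "yaw": 0, "grip": 0.8},
    {"x": 0, "y": 0, "z": 0, "yaw": 0, "grip": 0},
    {"x": 0, "y": 0, "z": 0, "yaw": 0, "grip": 0},
    {"x": 0, "y": 0, "z": 0, "yaw": 0, "grip": 0},
    {"x": 0, "y": 0, "z": 0, "yaw": 0, "grip": 0},
    {"x": 0, "y": 0, "z": 0, "yaw": 0, "grip": 0}
  ]
}}

```text
t: 14.48
position: [0.4486, 0.0584, 0.0397]
tool_rot: [[0.005, 0.978, 0.208], [0.0, 0.208, -0.978], [-1.0, 0.005, 0.001]]
contact_force: [-1.4, -1.6, 10.0]
opening: 0.62
```

```bash
python3 ob.py
python3 - <<'E'
from h import *
import pickle
f=snap('wrist','w8.png'); pickle.dump(f,open('w8.pkl','wb'))
E
```

```text
14.4833 [0.4486 0.0584 0.0397] j6 80.78788909144521 ang -78.00538758446125 F [-1.4294 -1.6169 10.0457] T [-0.0697  0.1801  0.0004] op 0.6203883679723657
```

View pics/w8.png

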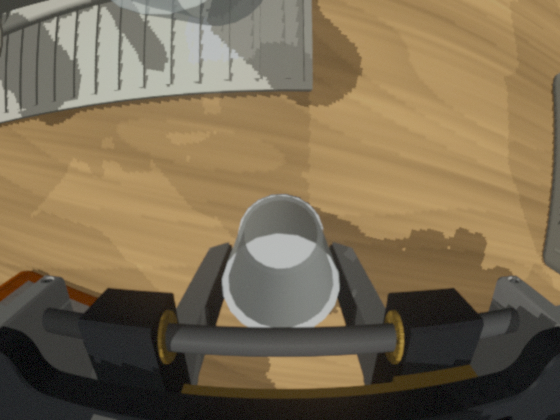

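Run:
```python
from h import *; import pickle
from scipy.optimize import least_squares
f=pickle.load(open('w6.pkl','rb'))
w=[onz(f,80+x/3,y/3,.014,True)[:2] for x,y in [(18,68),(640,1),(643,310),(18,352)]]
t=[onz(TOP,160+x/3.3,150+y/3.3,.014)[:2] for x,y in [(28,145),(299,87),(327,214),(57,275)]]
L=np.array([[.075,.155],[.075,-.155],[-.075,-.155],[-.075,.155]])
def fit(P):
    P=np.array(P); c=P.mean(0); H=(L).T@(P-c); U,_,V=np.linalg.svd(H); R=V.T@np.diag([1,np.linalg.det(V.T@U.T)])@U.T
    print(P,'c',c,'yaw',np.degrees(np.arctan2(R[1,0],R[0,0])),'res',np.linalg.norm(P-c-L@R.T,axis=1)); 
    xt=.022-.120*np.sin(np.radians(25)); tip=c+R@np.array([xt,0]); foot=c+R@[.022,0]; print('tip',tip,'foot',foot); return c,R,tip,foot
for P,cam,fi in [(w,f,True),(t,TOP,False)]:
    c,R,tip,foot=fit(P)
    print('proj tip',proj(f,np.r_[tip,.123],True),'foot',proj(f,np.r_[foot,.014],True))
# tip by image: dome sphere centre
print('tip from w6 dome centre', onz(f,80+205/3,178/3,.114,True), 'foot',onz(f,80+303/3,110/3,.014,True))
```

```text
[[0.6293 0.3942]
 [0.6916 0.0915]
 [0.55   0.0602]
 [0.4841 0.3601]] c [0.5888 0.2265] yaw 12.164079637201096 res [0.0004 0.0032 0.0022 0.0025]
tip [0.5607 0.2205] foot [0.6103 0.2312]
proj tip [148.3291  62.1163] foot [179.6761  39.6363]
[[0.6307 0.3893]
 [0.6932 0.0879]
 [0.5506 0.0575]
 [0.4857 0.3555]] c [0.5901 0.2226] yaw 12.105791264163733 res [0.0005 0.0029 0.0026 0.0033]
tip [0.562  0.2165] foot [0.6116 0.2272]
proj tip [151.9336  61.2483] foot [182.5894  39.0219]
tip from w6 dome centre [0.5648 0.2253 0.114 ] foot [0.6147 0.2303 0.014 ]
```

Run:
```python
from h import *
plan([.4487,.0584,.2],-78,5,grip=0)
plan([.485,.205,.2],-77.9,8,grip=0)
```

```text
t 14.53 from [0.4487 0.0584 0.0397] ang -78.0 end [0.4487 0.0586 0.2001]
{"x": -0.8, "y": 0.0, "z": 0.0, "yaw": -0.0, "grip": 0.0}
{"x": -0.8, "y": 0.0, "z": 0.0, "yaw": -0.0, "grip": 0.0}
{"x": -0.8, "y": 0.01, "z": 0.0, "yaw": -0.0, "grip": 0.0}
{"x": -0.8, "y": 0.0, "z": 0.0, "yaw": -0.0, "grip": 0.0}
{"x": -0.81, "y": 0.01, "z": 0.0, "yaw": -0.0, "grip": 0.0}
t 14.53 from [0.4487 0.0584 0.0397] ang -78.0 end [0.485  0.2049 0.1999]
{"x": -0.5, "y": 0.21, "z": -0.42, "yaw": -0.0, "grip": 0.0}
{"x": -0.5, "y": 0.21, "z": -0.42, "yaw": -0.0, "grip": 0.0}
{"x": -0.5, "y": 0.21, "z": -0.43, "yaw": -0.0, "grip": 0.0}
{"x": -0.5, "y": 0.21, "z": -0.42, "yaw": -0.0, "grip": 0.0}
{"x": -0.5, "y": 0.21, "z": -0.43, "yaw": -0.0, "grip": 0.0}
{"x": -0.5, "y": 0.21, "z": -0.42, "yaw": -0.01, "grip": 0.0}
{"x": -0.5, "y": 0.21, "z": -0.43, "yaw": -0.0, "grip": 0.0}
{"x": -0.5, "y": 0.2, "z": -0.42, "yaw": -0.01, "grip": 0.0}
```

>>> {"name": "jog_arm", "arguments": {
  "deltas": [
    {"x": -0.4, "y": 0, "z": 0, "yaw": 0, "grip": 0},
    {"x": -0.8, "y": 0, "z": 0, "yaw": 0, "grip": 0},
    {"x": -0.8, "y": 0, "z": 0, "yaw": 0, "grip": 0},
    {"x": -0.8, "y": 0, "z": 0, "yaw": 0, "grip": 0},
    {"x": -0.8, "y": 0, "z": 0, "yaw": 0, "grip": 0},
    {"x": -0.5, "y": 0, "z": 0, "yaw": 0, "grip": 0}
  ]
}}

```text
t: 15.03
position: [0.4476, 0.0584, 0.2062]
tool_rot: [[0.006, 0.978, 0.208], [0.0, 0.208, -0.978], [-1.0, 0.006, 0.001]]
contact_force: [1.4, -0.1, -1.0]
opening: 0.622
```

>>> {"name": "jog_arm", "arguments": {
  "deltas": [
    {"x": 0, "y": 0.21, "z": -0.42, "yaw": 0, "grip": 0},
    {"x": 0, "y": 0.21, "z": -0.42, "yaw": 0, "grip": 0},
    {"x": 0, "y": 0.21, "z": -0.42, "yaw": 0, "grip": 0},
    {"x": 0, "y": 0.21, "z": -0.42, "yaw": 0, "grip": 0},
    {"x": 0, "y": 0.21, "z": -0.42, "yaw": 0, "grip": 0},
    {"x": 0, "y": 0.21, "z": -0.42, "yaw": 0, "grip": 0},
    {"x": 0, "y": 0.21, "z": -0.42, "yaw": 0, "grip": 0},
    {"x": 0, "y": 0.21, "z": -0.42, "yaw": 0, "grip": 0}
  ]
}}

```text
t: 15.7
position: [0.485, 0.2048, 0.2031]
tool_rot: [[0.002, 0.978, 0.208], [0.001, 0.208, -0.978], [-1.0, 0.002, -0.0]]
contact_force: [0.6, 0.1, -0.0]
opening: 0.621
```

>>> {"name": "jog_arm", "arguments": {
  "deltas": [
    {"x": 0, "y": 0, "z": 0, "yaw": 0, "grip": 0},
    {"x": 0, "y": 0, "z": 0, "yaw": 0, "grip": 0},
    {"x": 0, "y": 0, "z": 0, "yaw": 0, "grip": 0}
  ]
}}

```text
t: 15.95
position: [0.4846, 0.2033, 0.202]
tool_rot: [[0.001, 0.978, 0.208], [0.0, 0.208, -0.978], [-1.0, 0.001, 0.0]]
contact_force: [0.1, 0.0, -0.5]
opening: 0.619
```

```bash
python3 ob.py
python3 - <<'E'
from h import *
import pickle
f=snap('wrist','w9.png'); pickle.dump(f,open('w9.pkl','wb'))
for n,z in [('peg1_tip',.123),('rack',0)]:
  for d in r.tip_of('wrist',n): print(n,d, onz(f,d['at'][1],d['at'][0],z,True))
a=cv2.imread('pics/w9.png')[0:200,150:400]; cv2.imwrite('pics/w9c.png',cv2.resize(a,None,fx=3,fy=3,interpolation=2))
E
```

```text
15.95 [0.4846 0.2033 0.202 ] j6 96.77718066805706 ang -78.00254702651907 F [ 0.0902  0.0023 -0.4723] T [ 0.0128 -0.0101 -0.0306] op 0.6187452429918928
peg1_tip {'at': [122.8, 281.0], 'score': 0.57} [0.5602 0.2194 0.123 ]
rack {'at': [95.4, 277.9], 'score': 0.77} [0.5911 0.2295 0.    ]
```

View pics/w9.png

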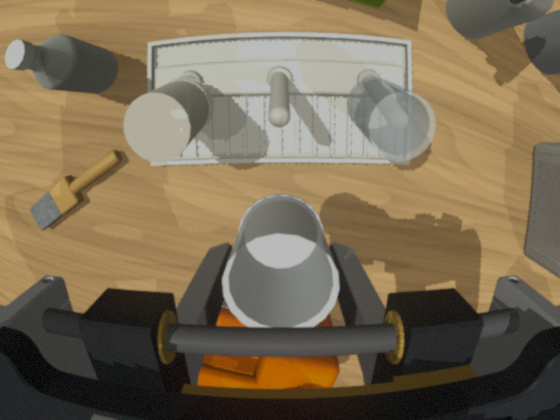

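View pics/w9c.png

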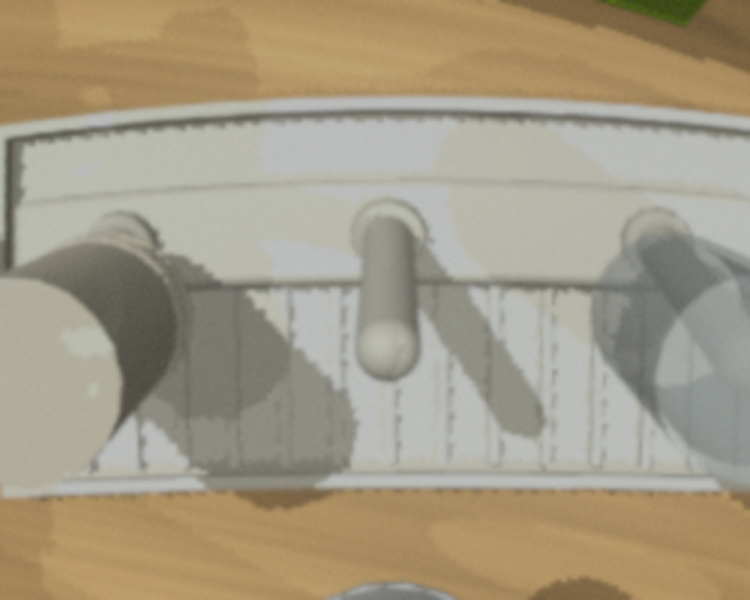

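Run:
```python
from h import *; import pickle
f=pickle.load(open('w9.pkl','rb'))
s=onz(f,150+388/3,350/3,.1148,True); print('sphere',s, 'foot',onz(f,150+390/3,228/3,.016,True))
rx=np.array([np.cos(np.radians(12.1)),np.sin(np.radians(12.1))])
# cup in jaws: top circle centre
c=s[:2]+.0155*rx; print('cup tgt',c)
plan([c[0]+.0005,c[1],.195],-77.9,6,grip=0)
```

```text
sphere [0.5649 0.2218 0.1148] foot [0.6119 0.2314 0.016 ]
cup tgt [0.58  0.225]
t 16.1 from [0.4847 0.2031 0.2016] ang -78.05 end [0.5806 0.2251 0.1948]
{"x": 0.03, "y": 0.41, "z": -0.01, "yaw": -0.0, "grip": 0.0}
{"x": 0.03, "y": 0.41, "z": -0.01, "yaw": -0.01, "grip": 0.0}
{"x": 0.03, "y": 0.41, "z": -0.0, "yaw": -0.0, "grip": 0.0}
{"x": 0.03, "y": 0.41, "z": -0.01, "yaw": -0.01, "grip": 0.0}
{"x": 0.02, "y": 0.41, "z": -0.0, "yaw": -0.0, "grip": 0.0}
{"x": 0.03, "y": 0.41, "z": -0.01, "yaw": -0.01, "grip": 0.0}
```

>>> {"name": "jog_arm", "arguments": {
  "deltas": [
    {"x": 0, "y": 0.41, "z": -0.01, "yaw": 0, "grip": 0},
    {"x": 0, "y": 0.41, "z": -0.01, "yaw": 0, "grip": 0},
    {"x": 0, "y": 0.41, "z": 0, "yaw": 0, "grip": 0},
    {"x": 0, "y": 0.41, "z": -0.01, "yaw": 0, "grip": 0},
    {"x": 0, "y": 0.41, "z": 0, "yaw": 0, "grip": 0},
    {"x": 0, "y": 0.41, "z": -0.01, "yaw": 0, "grip": 0},
    {"x": 0, "y": 0, "z": 0, "yaw": 0, "grip": 0},
    {"x": 0, "y": 0, "z": 0, "yaw": 0, "grip": 0}
  ]
}}

```text
t: 16.77
position: [0.5807, 0.2252, 0.2007]
tool_rot: [[-0.001, 0.978, 0.207], [-0.0, 0.207, -0.978], [-1.0, -0.001, 0.0]]
contact_force: [-0.5, 0.2, -0.7]
opening: 0.62
```

```bash
python3 ob.py
python3 - <<'E'
from h import *
import pickle
f=snap('side','s10.png'); 
a=cv2.imread('pics/s10.png')[90:250,200:370]; cv2.imwrite('pics/s10c.png',cv2.resize(a,None,fx=4,fy=4,interpolation=2))
f=snap('wrist','w10.png'); pickle.dump(f,open('w10.pkl','wb'))
a=cv2.imread('pics/w10.png')[60:340,180:400]; cv2.imwrite('pics/w10c.png',cv2.resize(a,None,fx=2,fy=2,interpolation=2))
E
```

```text
16.7667 [0.5807 0.2252 0.2007] j6 95.88167247433803 ang -78.0522153753339 F [-0.5488  0.2475 -0.6795] T [0.0383 0.012  0.0043] op 0.61972110525193
```

View pics/s10c.png

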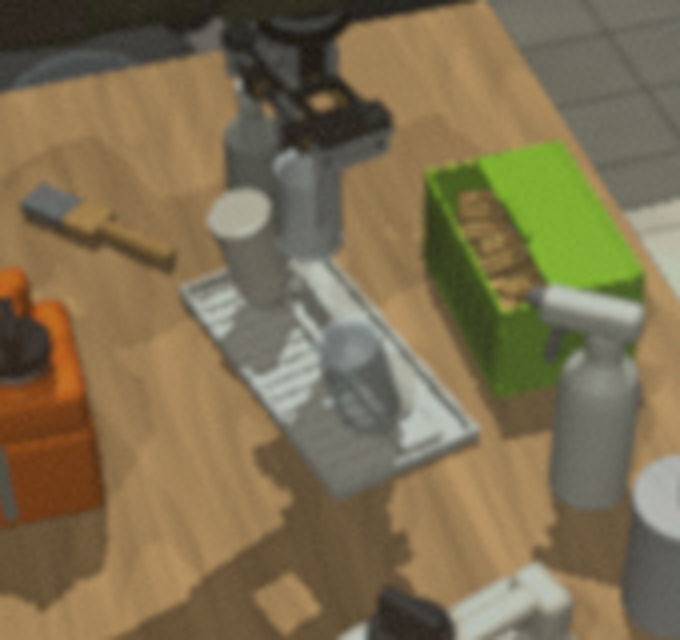

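View pics/w10c.png

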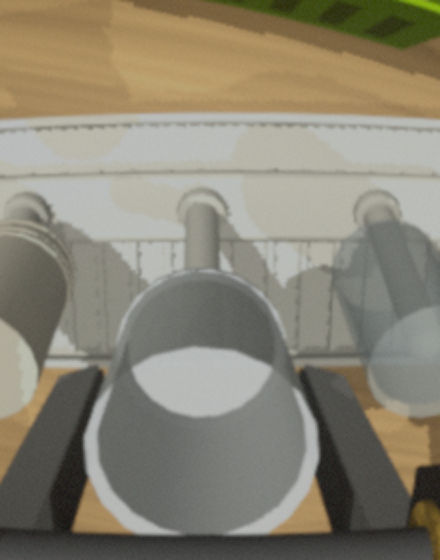

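Run:
```python
from h import *; import pickle
f=pickle.load(open('w10.pkl','rb'))
z=.161
e=onz(f,180+203/2,60+269/2,z,True)
rx=np.array([np.cos(np.radians(12.1)),np.sin(np.radians(12.1))])
print('mouth far edge',e,'centre',e[:2]-.03*rx)
l,rr=[onz(f,180+x/2,60+437/2,z+.08,True) for x in (84,320)];print('top',(l+rr)/2,np.linalg.norm(l-rr))
b=onz(f,180+203/2,60+533/2,z+.08,True);print('top near edge -> centre',b[:2]+.029*rx)
```

```text
mouth far edge [0.6077 0.2307 0.161 ] centre [0.5784 0.2244]
top [0.5845 0.2262 0.241 ] 0.05749449183169652
top near edge -> centre [0.5853 0.2261]
```

>>> {"name": "jog_arm", "arguments": {
  "deltas": [
    {"x": 0.5, "y": 0.03, "z": 0, "yaw": 0, "grip": 0},
    {"x": 0.5, "y": 0, "z": 0, "yaw": 0, "grip": 0},
    {"x": 0.4, "y": 0, "z": 0, "yaw": 0, "grip": 0},
    {"x": 0.3, "y": 0, "z": 0, "yaw": 0, "grip": 0},
    {"x": 0, "y": 0, "z": 0, "yaw": 0, "grip": 0}
  ]
}}

```text
t: 17.28
position: [0.5805, 0.2256, 0.1309]
tool_rot: [[-0.003, 0.978, 0.208], [-0.001, 0.208, -0.978], [-1.0, -0.003, 0.0]]
contact_force: [0.1, 0.2, -0.6]
opening: 0.622
```

>>> {"name": "jog_arm", "arguments": {
  "deltas": [
    {"x": 0.2, "y": 0, "z": 0, "yaw": 0, "grip": 0},
    {"x": 0.2, "y": 0, "z": 0, "yaw": 0, "grip": 0},
    {"x": 0.2, "y": 0, "z": 0, "yaw": 0, "grip": 0},
    {"x": 0, "y": 0, "z": 0, "yaw": 0, "grip": 0}
  ]
}}

```text
t: 17.62
position: [0.5812, 0.2259, 0.1075]
tool_rot: [[-0.002, 0.978, 0.208], [-0.001, 0.208, -0.978], [-1.0, -0.002, 0.0]]
contact_force: [0.1, 0.0, -1.1]
opening: 0.617
```

```bash
python3 ob.py
python3 - <<'E'
from h import *
f=snap('wrist','w11.png')
E
```

```text
17.6167 [0.5812 0.2259 0.1075] j6 95.87925261671799 ang -78.00829688166094 F [ 0.1203  0.016  -1.0971] T [-0.0435  0.0196  0.0391] op 0.6172027384386868
```

View pics/w11.png

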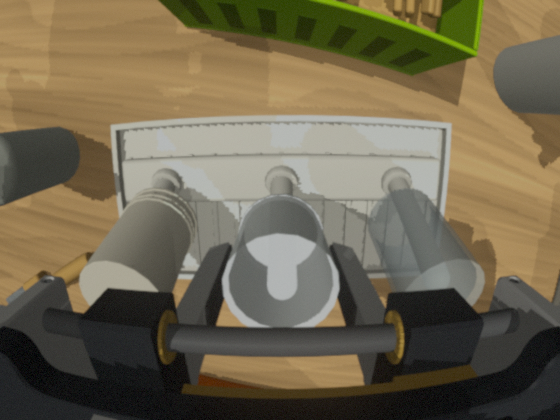

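>>> {"name": "jog_arm", "arguments": {
  "deltas": [
    {"x": 0.12, "y": 0, "z": 0, "yaw": 0, "grip": 0},
    {"x": 0.12, "y": 0, "z": 0, "yaw": 0, "grip": 0},
    {"x": 0.08, "y": 0, "z": 0, "yaw": 0, "grip": 0},
    {"x": 0, "y": 0, "z": 0, "yaw": 0, "grip": 0}
  ]
}}

```text
t: 18.0
position: [0.5815, 0.226, 0.0954]
tool_rot: [[-0.001, 0.978, 0.208], [-0.0, 0.208, -0.978], [-1.0, -0.001, 0.0]]
contact_force: [-0.4, -0.3, -0.1]
opening: 0.623
```

```bash
python3 ob.py
```

```text
18.0 [0.5815 0.226  0.0954] j6 95.87889197163666 ang -78.0083947225974 F [-0.4424 -0.3178 -0.147 ] T [0.0261 0.0121 0.0508] op 0.622777438782986
```

>>> {"name": "jog_arm", "arguments": {
  "deltas": [
    {"x": 0, "y": -0.06, "z": 0, "yaw": 0, "grip": 0},
    {"x": 0, "y": -0.06, "z": 0, "yaw": 0, "grip": 0},
    {"x": 0, "y": 0, "z": 0, "yaw": 0, "grip": 0}
  ]
}}

```text
t: 18.25
position: [0.5769, 0.225, 0.0966]
tool_rot: [[0.0, 0.978, 0.208], [0.0, 0.208, -0.978], [-1.0, 0.0, -0.0]]
contact_force: [-0.3, -0.0, -0.8]
opening: 0.617
```

```bash
python3 ob.py
```

```text
18.25 [0.5769 0.225  0.0966] j6 95.92683037945507 ang -78.00546625270403 F [-0.3137 -0.031  -0.8061] T [-0.0233 -0.0544 -0.0085] op 0.6174775904451509
```

>>> {"name": "jog_arm", "arguments": {
  "deltas": [
    {"x": 0, "y": -0.06, "z": 0, "yaw": 0, "grip": 0},
    {"x": 0, "y": -0.06, "z": 0, "yaw": 0, "grip": 0},
    {"x": 0, "y": 0, "z": 0, "yaw": 0, "grip": 0}
  ]
}}

```text
t: 18.5
position: [0.5731, 0.2241, 0.0972]
tool_rot: [[0.003, 0.978, 0.208], [0.001, 0.208, -0.978], [-1.0, 0.003, -0.0]]
contact_force: [3.8, 0.8, 1.5]
opening: 0.616
```

```bash
python3 ob.py
```

```text
18.5 [0.5731 0.2241 0.0972] j6 95.97344749591011 ang -78.00710901188629 F [3.8084 0.8026 1.5008] T [-0.0581 -1.0641 -0.0583] op 0.6163345875422085
```

>>> {"name": "jog_arm", "arguments": {
  "deltas": [
    {"x": 0, "y": -0.06, "z": 0, "yaw": 0, "grip": 0},
    {"x": 0, "y": -0.06, "z": 0, "yaw": 0, "grip": 0},
    {"x": 0, "y": 0, "z": 0, "yaw": 0, "grip": 0}
  ]
}}

```text
t: 18.75
position: [0.5683, 0.2231, 0.0971]
tool_rot: [[0.003, 0.978, 0.208], [0.001, 0.208, -0.978], [-1.0, 0.003, 0.0]]
contact_force: [4.5, -0.9, 2.6]
opening: 0.616
```

```bash
python3 ob.py
```

```text
18.75 [0.5683 0.2231 0.0971] j6 96.01839704086862 ang -78.008523105102 F [ 4.4982 -0.9086  2.588 ] T [-0.09   -1.0755 -0.0169] op 0.6159346787388391
```

>>> {"name": "jog_arm", "arguments": {
  "deltas": [
    {"x": 0, "y": -0.06, "z": 0, "yaw": 0, "grip": 0},
    {"x": 0, "y": -0.06, "z": 0, "yaw": 0, "grip": 0},
    {"x": 0, "y": -0.03, "z": 0, "yaw": 0, "grip": 0},
    {"x": 0, "y": 0, "z": 0, "yaw": 0, "grip": 0}
  ]
}}

```text
t: 19.08
position: [0.562, 0.2218, 0.0966]
tool_rot: [[0.001, 0.978, 0.208], [0.0, 0.208, -0.978], [-1.0, 0.001, 0.0]]
contact_force: [3.6, 0.1, 1.7]
opening: 0.611
```

```bash
python3 ob.py
python3 - <<'E'
from h import *
f=snap('wrist','w12.png')
E
```

```text
19.0833 [0.562  0.2218 0.0966] j6 96.0791316542265 ang -78.01016486419644 F [3.5863 0.1087 1.6807] T [-0.043  -0.8594 -0.0203] op 0.6108624557685434
```

View pics/w12.png

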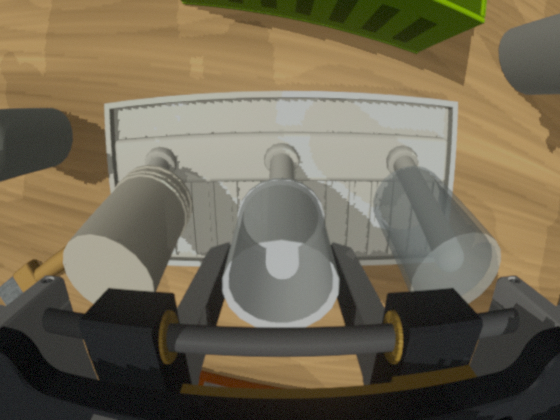

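>>> {"name": "jog_arm", "arguments": {
  "deltas": [
    {"x": 0.08, "y": 0.04, "z": 0, "yaw": 0, "grip": 0},
    {"x": 0.08, "y": 0.03, "z": 0, "yaw": 0, "grip": 0},
    {"x": 0, "y": 0, "z": 0, "yaw": 0, "grip": 0}
  ]
}}

```text
t: 19.38
position: [0.5647, 0.2224, 0.089]
tool_rot: [[-0.0, 0.978, 0.208], [-0.0, 0.208, -0.978], [-1.0, -0.0, 0.0]]
contact_force: [5.6, 0.3, -0.2]
opening: 0.613
```

```bash
python3 ob.py
```

```text
19.3833 [0.5647 0.2224 0.089 ] j6 96.04822366998103 ang -78.009571444609 F [ 5.6096  0.2829 -0.2004] T [ 0.0747 -1.1593 -0.0204] op 0.6127606378206376
```

>>> {"name": "jog_arm", "arguments": {
  "deltas": [
    {"x": 0.05, "y": 0.02, "z": 0, "yaw": 0, "grip": 0},
    {"x": 0.05, "y": 0.02, "z": 0, "yaw": 0, "grip": 0},
    {"x": 0, "y": 0, "z": 0, "yaw": 0, "grip": 0}
  ]
}}

```text
t: 19.63
position: [0.5659, 0.2227, 0.0867]
tool_rot: [[-0.001, 0.978, 0.208], [-0.0, 0.208, -0.978], [-1.0, -0.001, -0.0]]
contact_force: [-3.9, -3.0, 12.7]
opening: 0.615
```

```bash
python3 ob.py
```

```text
19.6333 [0.5659 0.2227 0.0867] j6 96.0298445169693 ang -78.00113721971117 F [-3.8568 -2.9502 12.7413] T [-0.4508  0.6723 -0.009 ] op 0.6151266108163835
```

>>> {"name": "jog_arm", "arguments": {
  "deltas": [
    {"x": -0.03, "y": 0, "z": 0, "yaw": 0, "grip": 0},
    {"x": 0, "y": 0, "z": 0, "yaw": 0, "grip": 0.72},
    {"x": 0, "y": 0, "z": 0, "yaw": 0, "grip": 0.85},
    {"x": 0, "y": 0, "z": 0, "yaw": 0, "grip": 0.85},
    {"x": 0, "y": 0, "z": 0, "yaw": 0, "grip": 0.85},
    {"x": 0, "y": 0, "z": 0, "yaw": 0, "grip": 0.85},
    {"x": 0, "y": 0, "z": 0, "yaw": 0, "grip": 0.85}
  ]
}}

```text
t: 20.22
position: [0.566, 0.2227, 0.0869]
tool_rot: [[-0.0, 0.978, 0.208], [-0.0, 0.208, -0.978], [-1.0, -0.0, -0.0]]
contact_force: [-0.8, 0.5, -0.6]
opening: 0.851
```

```bash
python3 ob.py
python3 - <<'E'
from h import *
f=snap('wrist','w13.png')
E
```

```text
20.2167 [0.566  0.2227 0.0869] j6 96.03283315809072 ang -78.00812324544096 F [-0.8189  0.4607 -0.5748] T [0.0082 0.0079 0.0285] op 0.8514800796415503
```

View pics/w13.png

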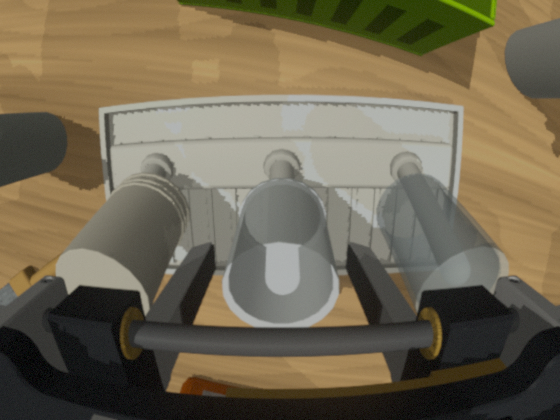

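Released and the cup hangs; the peg shows inside it. Now I'll raise straight up, then back away to check.

>>> {"name": "jog_arm", "arguments": {
  "deltas": [
    {"x": -0.3, "y": 0, "z": 0, "yaw": 0, "grip": 0.85},
    {"x": -0.6, "y": 0, "z": 0, "yaw": 0, "grip": 0.85},
    {"x": -0.8, "y": 0, "z": 0, "yaw": 0, "grip": 0.85},
    {"x": -0.8, "y": 0, "z": 0, "yaw": 0, "grip": 0.85},
    {"x": -0.8, "y": -0.2, "z": 0, "yaw": 0, "grip": 0.85},
    {"x": -0.5, "y": -0.7, "z": 0, "yaw": 0, "grip": 0.85},
    {"x": 0, "y": -0.8, "z": 0, "yaw": 0, "grip": 0.85},
    {"x": 0, "y": -0.8, "z": 0, "yaw": 0, "grip": 0.85}
  ]
}}

```text
t: 20.93
position: [0.4674, 0.2017, 0.2409]
tool_rot: [[0.003, 0.978, 0.208], [0.001, 0.208, -0.978], [-1.0, 0.003, -0.0]]
contact_force: [0.2, -0.2, 0.6]
opening: 0.853
```

>>> {"name": "jog_arm", "arguments": {
  "deltas": [
    {"x": -0.4, "y": -0.5, "z": 0.3, "yaw": 0, "grip": 0.85},
    {"x": -0.4, "y": -0.4, "z": 0.3, "yaw": 0, "grip": 0.85},
    {"x": 0, "y": 0, "z": 0, "yaw": 0, "grip": 0.85},
    {"x": 0, "y": 0, "z": 0, "yaw": 0, "grip": 0.85}
  ]
}}

```text
t: 21.27
position: [0.4382, 0.1709, 0.2727]
tool_rot: [[0.003, 0.978, 0.207], [0.001, 0.207, -0.978], [-1.0, 0.003, -0.0]]
contact_force: [0.5, -1.0, -0.1]
opening: 0.851
```

```bash
python3 ob.py
python3 - <<'E'
from h import *
f=snap('wrist','w14.png'); g=snap('side','s14.png'); h=snap('top','t14.png')
for n,z in [('dosing_cup_in',.123),('peg1_tip',.123),('dosing_cup',.05)]:
  for c,fr,fi in [('wrist',f,True),('side',g,False)]:
    for d in r.tip_of(c,n): print(c,n,d, onz(fr,d['at'][1],d['at'][0],z,fi))
a=cv2.imread('pics/s14.png')[110:290,180:360]; a2=cv2.imread('pics/t14.png')[150:330,160:400]
cv2.imwrite('pics/s14c.png',cv2.resize(a,None,fx=3.3,fy=3.3,interpolation=2));cv2.imwrite('pics/t14c.png',cv2.resize(a2,None,fx=3.3,fy=3.3,interpolation=2))
E
```

```text
21.2667 [0.4382 0.1709 0.2727] j6 94.88376197180398 ang -78.04834739966168 F [ 0.5109 -1.0106 -0.1283] T [-0.0308  0.0048 -0.0473] op 0.851099594872514
wrist dosing_cup_in {'at': [67.4, 250.3], 'score': 0.69} [0.5637 0.2288 0.123 ]
side dosing_cup_in {'at': [160.5, 273.2], 'score': 0.78} [0.5607 0.2137 0.123 ]
side dosing_cup_in {'at': [181.1, 281.7], 'score': 0.34} [0.5586 0.1046 0.123 ]
wrist peg1_tip {'at': [68.4, 251.6], 'score': 0.62} [0.5629 0.2273 0.123 ]
wrist dosing_cup {'at': [68.8, 264.8], 'score': 0.96} [0.5764 0.2203 0.05  ]
side dosing_cup {'at': [175.4, 276.9], 'score': 0.59} [0.5713 0.2095 0.05  ]
side dosing_cup {'at': [240.3, 367.3], 'score': 0.15} [ 0.762  -0.1709  0.05  ]
```

View pics/w14.png

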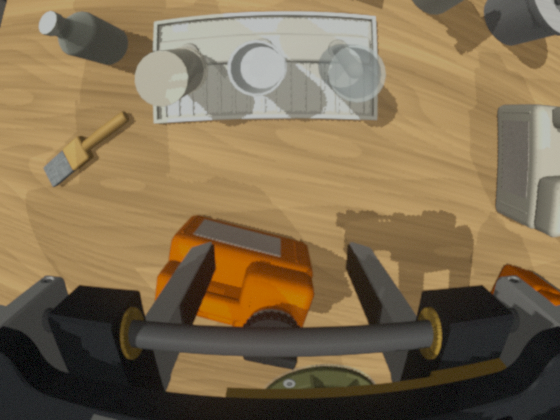

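View pics/s14c.png

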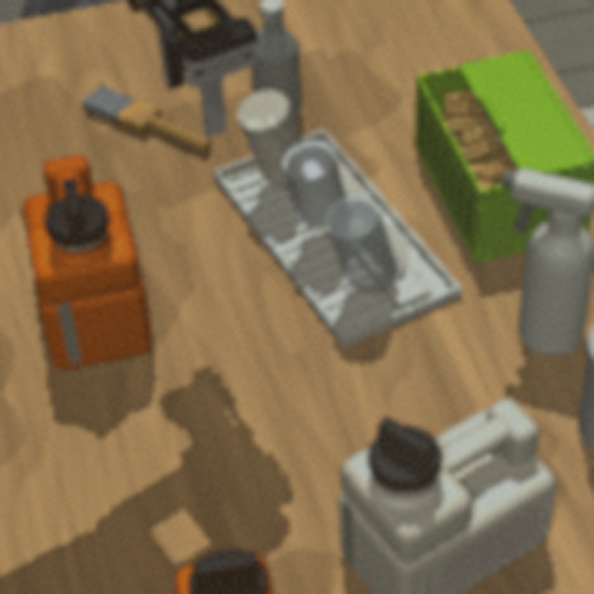

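View pics/t14c.png

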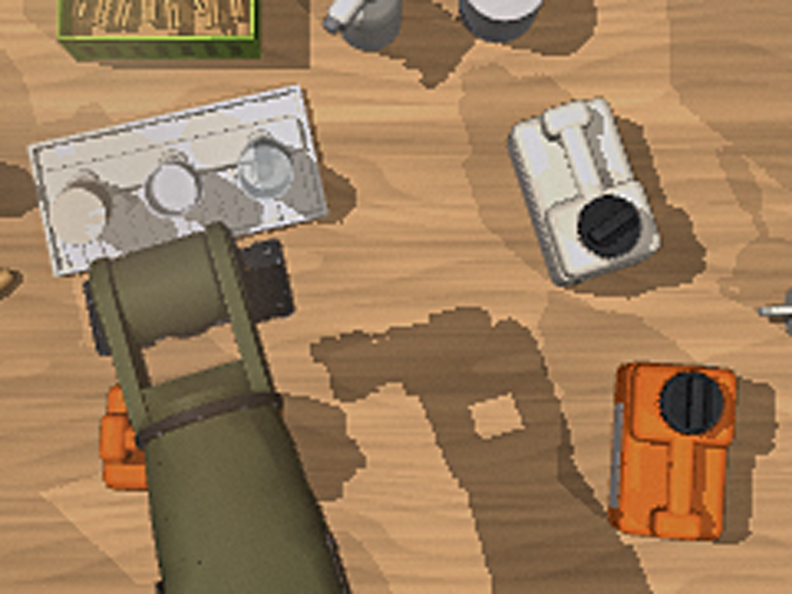

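```bash
python3 -c "
from bench import r
print(r.close_job(), r.observe()['t'])"
```

```text
the job is handed in; nothing more can be done
the job is handed in; nothing more can be done
```

I screwed the white can's cap home first, then hung the dosing cup mouth-down on the free middle peg. I handed the job in at about 21 s, with the gripper open and clear of everything.

- **Cap:** turning took about 0.16 Nm. The wrist torque then rose to about 0.25 Nm and dropped below zero. It rose and dropped again about 36° further on, which I read as two clicks. I then gripped the cap again and turned it 14.5° clockwise. On release it sprang back about 13.5°, to within 1° of where it had rested before, so the insert is against its stop. Single torque readings were noisy (about ±0.05 Nm, one low value of 0.08 near the end), so I relied on that spring-back. The can is standing and moved no more than about 1 pixel in the top picture.
- **Cup:** it looked open at the top in the wrist pictures, but fitting its circles put the wider bead at the bottom, so it stood mouth-down as described. I lowered it over the peg, tilted it against the peg, set it down until its inner floor met the tip, and let go.
- **Last pictures:** the cup hangs between the jar and the tumbler. The wrist camera puts its inner floor about 2 mm from the peg tip, and the side camera differs from the wrist camera by about 15 mm in y. Everything else in those pictures looks undisturbed.

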